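Sort stage clips through a twin hopper

ROBOT

A 6-joint arm with a two-finger parallel gripper is mounted at the origin on the work surface. World frame = base frame: x ahead of the robot, y to its left, z up, the work surface at z = 0. Lengths are in m, angles in rad, forces in N, time in s.
With the tool pointing down it reaches from about 0.35 to 0.85 m from the base axis. Payload 8.1 kg.
Tool frame: the origin (TCP) lies on the centre line of the jaws, within the pads' length; the fingertips stand 17 mm ahead of it and the grasp point (between the pads) lies 2 mm behind it; x points along the fingers, z is the direction in which the jaws open and shut, and the axes are right-handed (so a half turn about x gives the same grasp; the last joint's range is limited). The gripper opens to 93 mm and grips with 3 to 60 N. Pads are 15 mm wide; open, the fingers measure 128 mm over their backs; the gripper's body (75 mm by 188 mm) begins 65 mm behind the grasp point.
Start: joints at [1.143, 0.13, 1.488, -0, 1.523, -0.085], TCP at [0.202, 0.565, 0.236] pointing down, gripper open.
Joint ranges: [-2.96, 2.96], [-0.89, 2.26], [0.02, 2.5], [-1.34, 4.48], [0, 2.73], [-2.66, 2.66]. Speed limits (rad/s): [2.39, 2.39, 2.79, 3.14, 3.14, 3.14].

INTERFACE

Orientations are given as a rotation vector (axis times angle).
In Python, from plant import telemetry, optics, workorder gives the robot as it stands.
- The arm moves only by the shell command python3 -m inch 'ROWS' [FORCE]. ROWS is JSON, a list that holds one entry, the list of rows, each a list of 7 numbers: the shift along the tool's x, y, z in m, then the turn, a rotation vector about the tool's x, y, z in rad, then the opening, from 0 (shut) to 1 (fully open). In form: [[[tx, ty, tz, ax, ay, az, grip], ...]]. A call has 1 to 20 rows; each row shifts and turns the pose as measured when the row begins, along the tool's axes as they then stand; what a row does not reach is not made up. A row lasts 1/10 s, in which the tool goes at most 50 mm and 8.59 degrees, less where a joint would pass 70% of its speed; a pose out of reach is approached as far as the arm can. A call is refused whole if a number of a shift passes 0.05 or a number of a turn 0.15, either way. A call with a gripper value outside its range is refused whole. The fingers move at their own pace and stop on an object; FORCE is the grip in N (left out, the last holds). Time passes only in rows, so rows that do not move let the fingers close. It gives the time, the measured TCP pose, the force and the opening at its end, in the units of the state.
- telemetry.read_state(): the state, without advancing time (a new reading comes with each control period).
- optics.read_camera(name): name is "scene" or "top" or "wrist"; returns a dict with "frame" (384x512x3 uint8, blue, green, red), "fx", "fy", "cx", "cy" (pixels), "rvec" (rotation vector, rad) and "tvec" (3), from world to camera coordinates, as OpenCV has them. Camera axes: x right, y down, z forward; pixel columns grow to the right and rows downward; lengths in m; the calibration is good to about 2 mm. A picture is of the moment at which its call begins. There is no depth.
- workorder.close_job(): hands the job in, once; it reports no verdict.
The state is a dict: "t": time; "q": joint angles; "dq": joint speeds; "joint_torque": joint torques, N m; "tool_pos": TCP position; "orientation": TCP orientation; "force": force on the tool from outside, world axes, zero at the start; "wrist_torque": the same for the moment, N m; "opening": finger opening in m.
Only numpy, scipy, OpenCV 4.12 (cv2) and the standard library are available. Lean on these libraries where they do the work, as an engineer would, in place of code of your own. Each camera call takes 0.05 s, during which the arm holds its last target. There are 200 camera calls.

TASK

The hopper's slide gate has been left ajar: push it fully home, then load every microscope stage clip from the mat into the hopper, left-hand clips in the left, blue-rimmed chamber and right-hand clips in the right, green-rimmed one. When all are loaded, draw the gate out to its end stop so that the clips drop into the bins below, then push the gate fully home again. Leave the jars and the dish alone.

Things in the scene. Friction and masses are not known exactly. Their poses are not given: they have to be found in the camera images.
- hopper: fixed twin hopper, 290 (y) x 150 mm, clear walls. Origin on the bench under its centre; +x away from the red gate handle, +y left for someone facing it from the handle side. Chambers, open on top: inner 100 (x) x 120 mm (y), centres y = +63 (left) and -63 mm; walls 5, divider 6 mm, from z = 92 to 145 mm; lips on the back and outer sides flare 15 mm out, up to z = 165 mm.
- left_bin (a point): centre of the floor (z = 4 mm, blue) of the fixed bin right under the left chamber: inner 110 (hopper x) x 120 mm (y), rim z = 79 mm, 5 mm below the gate
- right_bin (a point): centre of the floor (z = 4 mm, green) of the fixed bin right under the right chamber, same size
- gate (a joint): the one steel slide gate that is the floor (z = 90 mm) of both chambers: 0 = fully home (chambers shut), 0.107 m = drawn out against its end stop (chambers fully open). It slides horizontally along the hopper's -x (towards the handle side). Stays where left; about 4 N friction, more with clips on it.
- gate_grip (a point): point in the gate's red upright handle tab: 12 (hopper x) x 44 (hopper y) mm, z = 90 to 136 mm; the point is on its centre line at z = 120 mm. With the gate home it is 105 mm from the hopper's origin towards hopper -x, with 44 mm free between tab and hopper wall. Pinch from above along hopper x. Moves with the gate.
- left_chamber (a point): centre of the left, blue-rimmed chamber's floor (top of the gate when shut, z = 90 mm), axes as the hopper
- right_chamber (a point): centre of the right, green-rimmed chamber's floor (top of the gate when shut, z = 90 mm), axes as the hopper
- mat: fixed grey mat 230 x 300 x 4 mm on which the clips start; origin at the centre of its underside
- jar_blue: bystander: white specimen jar with blue cap, diameter 50, height 75 mm, origin at the centre of its underside
- jar_green: bystander: glass jar with green lid, diameter 60, height 70 mm, origin at the centre of its underside
- dish: bystander: white dish, diameter 90, height 30 mm, origin at the centre of its underside
- left_clip1: left-hand stage clip, 60 g, maybe absent; mirror image of the right-hand ones. Steel bar 60 (x) x 14 (y) x 8 mm; at its +x end a foot (x 16 to 30, +y 7 to 27, z 0 to 8 mm); black grip rib 30 (x) x 14 (y) mm at x = -10 mm on the bar, up to z = 30 mm. Origin: centre of the bar's underside, z up through the rib. Rib up, foot end away from you, the foot turns left. Starts rib up on the mat, any yaw.
- right_clip1: right-hand stage clip, 60 g, maybe absent; mirror image of the left-hand ones. Steel bar 60 (x) x 14 (y) x 8 mm; at its +x end a foot (x 16 to 30, -y 7 to 27, z 0 to 8 mm); black grip rib 30 (x) x 14 (y) mm at x = -10 mm on the bar, up to z = 30 mm. Origin: centre of the bar's underside, z up through the rib. Rib up, foot end away from you, the foot turns right. Starts rib up on the mat, any yaw.
- left_clip2: left-hand stage clip, 60 g, maybe absent; mirror image of the right-hand ones. Steel bar 60 (x) x 14 (y) x 8 mm; at its +x end a foot (x 16 to 30, +y 7 to 27, z 0 to 8 mm); black grip rib 30 (x) x 14 (y) mm at x = -10 mm on the bar, up to z = 30 mm. Origin: centre of the bar's underside, z up through the rib. Rib up, foot end away from you, the foot turns left. Starts rib up on the mat, any yaw.
- right_clip2: right-hand stage clip, 60 g, maybe absent; mirror image of the left-hand ones. Steel bar 60 (x) x 14 (y) x 8 mm; at its +x end a foot (x 16 to 30, -y 7 to 27, z 0 to 8 mm); black grip rib 30 (x) x 14 (y) mm at x = -10 mm on the bar, up to z = 30 mm. Origin: centre of the bar's underside, z up through the rib. Rib up, foot end away from you, the foot turns right. Starts rib up on the mat, any yaw.
- left_clip3: left-hand stage clip, 60 g, maybe absent; mirror image of the right-hand ones. Steel bar 60 (x) x 14 (y) x 8 mm; at its +x end a foot (x 16 to 30, +y 7 to 27, z 0 to 8 mm); black grip rib 30 (x) x 14 (y) mm at x = -10 mm on the bar, up to z = 30 mm. Origin: centre of the bar's underside, z up through the rib. Rib up, foot end away from you, the foot turns left. Starts rib up on the mat, any yaw.
- right_clip3: right-hand stage clip, 60 g, maybe absent; mirror image of the left-hand ones. Steel bar 60 (x) x 14 (y) x 8 mm; at its +x end a foot (x 16 to 30, -y 7 to 27, z 0 to 8 mm); black grip rib 30 (x) x 14 (y) mm at x = -10 mm on the bar, up to z = 30 mm. Origin: centre of the bar's underside, z up through the rib. Rib up, foot end away from you, the foot turns right. Starts rib up on the mat, any yaw.
There are look-alikes about, which are no part of the job. Leave any red look-alike of the left_clip2 alone.

How it is judged:
By the outcome, as a careful person would: the job done as asked, in the order asked, and still so for the second after the job is handed in, with the robot touching nothing.
Of left_clip1, right_clip1, left_clip2, right_clip2, left_clip3, right_clip3 only 4 to 6 are there at a start; the rules pass over those that are not, and their reading is None.
At some moment in a run one of left_clip1, right_clip1, left_clip2, right_clip2, left_clip3, right_clip3 may be knocked a few centimetres aside while the robot is not near it.
Once in a run the grip may slacken for a moment while it holds something.
It also fails if it takes over 208 s, if anything falls off the work surface, if the arm or the gripper's body presses on something with over 40 N, if the wrist force passes 120 N, or if a joint passes its speed limit or range.

## Working session

There is one attempt and no reset: what is moved stays moved. The work goes in short steps, Python scripts to look and compute and a shell command to move; the robot and the scene stay as the last step left them, time stands still between calls to the robot, and variables do not carry over. Pictures are saved under pics/ and viewed, on a budget of 14 in all, crops included, one or two more only if the job needs it, and the job is handed in when it is done.

```bash
ls; mkdir -p pics; cat > h.py <<'E'
import numpy as np, cv2
from plant import telemetry, optics, workorder
R=lambda v: cv2.Rodrigues(np.array(v,float))[0]
def cam(n,save=None):
    c=optics.read_camera(n)
    if save: cv2.imwrite('pics/'+save+'.png',c['frame'])
    return c
def ray(c,u,v,z):
    r=R(c['rvec']); o=-r.T@np.array(c['tvec']).ravel()
    d=r.T@np.array([(u-c['cx'])/c['fx'],(v-c['cy'])/c['fy'],1])
    return o+d*(z-o[2])/d[2]
def proj(c,p):
    q=R(c['rvec'])@np.array(p,float)+np.array(c['tvec']).ravel()
    return c['fx']*q[0]/q[2]+c['cx'],c['fy']*q[1]/q[2]+c['cy']
E
python3 - <<'E'
from h import *
s=telemetry.read_state(); print({k:np.round(v,3) for k,v in s.items()}); print(R(s['orientation']).round(2))
a=cam('top','top0'); b=cam('scene','scene0')
for c in(a,b): print(c['fx'],c['cx'],c['cy'],(-R(c['rvec']).T@np.array(c['tvec']).ravel()).round(3), R(c['rvec']).round(2).tolist())
E
```

```text
pics
{'t': np.float64(0.0), 'q': array([ 1.143,  0.131,  1.489, -0.   ,  1.523, -0.085]), 'dq': array([ 0.   , -0.001, -0.002, -0.   , -0.   , -0.   ]), 'joint_torque': array([ 0.0000e+00, -5.5982e+01, -4.9177e+01,  7.7000e-02,  3.5000e-02,
       -0.0000e+00]), 'tool_pos': array([0.201, 0.565, 0.235]), 'orientation': array([-0.954,  1.354,  0.953]), 'force': array([ 0.193,  0.356, -0.082]), 'wrist_torque': array([ 0.004, -0.027,  0.019]), 'opening': np.float64(0.093)}
[[-0.   -0.94  0.34]
 [-0.    0.34  0.94]
 [-1.    0.   -0.  ]]
474.0256749291362 261.9601881468954 189.069286747674 [0.401 0.034 1.555] [[0.0, -1.0, 0.02], [-1.0, -0.0, -0.1], [0.1, -0.02, -1.0]]
384.8271970743422 253.25979121942262 191.5387435676799 [ 1.127 -0.198  1.054] [[0.34, 0.94, -0.0], [0.79, -0.29, -0.54], [-0.51, 0.18, -0.84]]
```

View pics/top0.png

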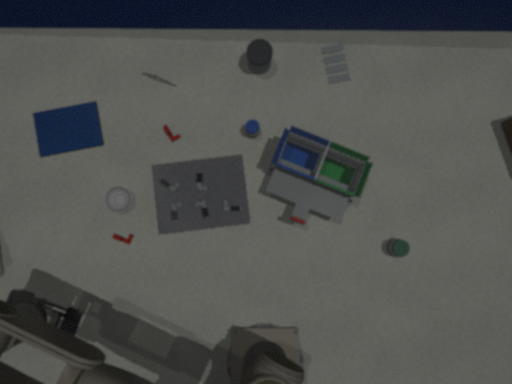

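View pics/scene0.png

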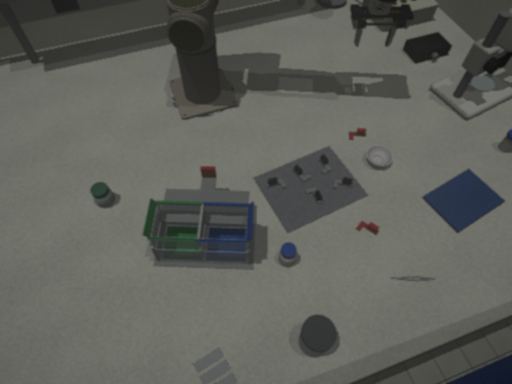

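Top view: six clips on the mat (165–240, 175–215), red look-alikes off the mat at (172,133) and (123,239), and the hopper at (320,160) with its red tab at (298,220), gate well open. I'll enlarge the clips and measure the hopper.

```bash
python3 - <<'E'
from h import *
c=cam('top'); f=c['frame']
m=cv2.resize(f[150:240,145:255],None,fx=7,fy=6.6,interpolation=cv2.INTER_CUBIC)
m=cv2.convertScaleAbs(m,alpha=1.7,beta=0); cv2.imwrite('pics/mat.png',m[:, :780])
hsv=cv2.cvtColor(f,cv2.COLOR_BGR2HSV)
def blobs(lo,hi,z,name,box=None):
    k=cv2.inRange(hsv,lo,hi)
    for q in cv2.findContours(k,0,2)[0]:
        if cv2.contourArea(q)<20: continue
        (u,v),sz,a=cv2.minAreaRect(q); x,y=(u,v); 
        print(name,round(u,1),round(v,1),np.round(sz,1),round(a,1),ray(c,u,v,z).round(3), [ray(c,*p,z).round(3)[:2].tolist() for p in cv2.boxPoints(((u,v),sz,a))] if cv2.contourArea(q)>150 else '')
blobs((0,120,60),(8,255,255),.136,'red')
blobs((100,150,50),(130,255,255),.155,'blue')
blobs((45,90,30),(85,255,255),.155,'green')
E
```

```text
red 122.5 238.5 [ 7. 19.] 90.0 [0.39  0.425 0.136] 
red 297.1 219.6 [12.6  2.9] 20.6 [ 0.447 -0.093  0.136] 
red 174.0 137.5 [ 5. 10.] 90.0 [0.695 0.279 0.136] 
blue 295.7 155.4 [25.4 13.1] 20.6 [ 0.638 -0.088  0.155] [[0.633, -0.046], [0.67, -0.06], [0.643, -0.131], [0.606, -0.117]]
blue 252.0 126.0 [9.9 9.9] 45.0 [0.727 0.042 0.155] 
blue 67.7 128.9 [41.8 62.4] 79.1 [0.715 0.592 0.155] [[0.759, 0.697], [0.796, 0.516], [0.672, 0.488], [0.636, 0.668]]
green 346.7 183.9 [25.9 56.3] 72.6 [ 0.552 -0.24   0.155] [[0.564, -0.149], [0.615, -0.31], [0.541, -0.332], [0.49, -0.171]]
green 336.6 170.9 [30.8 16.5] 21.8 [ 0.591 -0.211  0.155] [[0.585, -0.159], [0.632, -0.177], [0.597, -0.263], [0.551, -0.244]]
green 348.6 151.8 [38.8  4.1] 21.8 [ 0.649 -0.247  0.155]
```

View pics/mat.png

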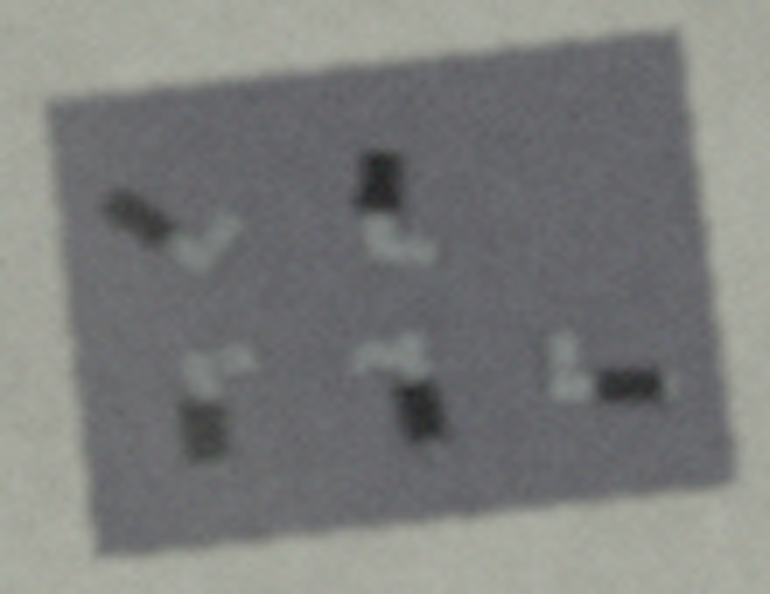

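Enlarged mat: five clips. Upper left at (140,215) is left-hand, top middle (380,180) left, lower left (205,430) right, lower middle (420,410) left and right side (630,385) right. So that is 3 left and 2 right. The hopper yaw is about -0.36 rad. I'll plan the approach to the gate tab.

```bash
cat >> h.py <<'E'
from scipy.spatial.transform import Rotation as Ro
def plan(x,y,z,yaw,name=''):
    s=telemetry.read_state(); p=s['tool_pos']; Rc=R(s['orientation'])
    q1=np.arctan2(y,x); best=None
    for w in (yaw,yaw+np.pi):
        q6=(q1-w+np.pi)%(2*np.pi)-np.pi
        if best is None or abs(q6-s['q'][5])<abs(best[0]-s['q'][5]): 
            if abs(q6)<2.5: best=(q6,w)
    w=best[1]; zc=np.array([np.cos(w),np.sin(w),0]); xc=np.array([0,0,-1.]); Rt=np.c_[xc,np.cross(zc,xc),zc]
    rv=Ro.from_matrix(Rc.T@Rt).as_rotvec(); d=np.array([x,y,z])-p
    print(name,'turn',rv.round(3),'shift after turn',(Rt.T@d*1000).round(1),'before',(Rc.T@d*1000).round(1),'q6',round(best[0],2),'t',round(s['t'],1),'pos',p.round(4),'op',round(s['opening'],4),'F',np.round(s['force'],1))
E
python3 -c "
from h import *
plan(.447,-.093,.236,-.36)"
```

```text
turn [ 1.588e+00 -1.000e-03  1.000e-03] shift after turn [  -1.1 -529.1  461.5] before [-5.000e-01 -4.523e+02 -5.370e+02] q6 0.15 t 0.1 pos [0.2015 0.5647 0.2349] op 0.093 F [-0.7 -0.5 -0.5]
```

```bash
python3 -m inch '[[[0,-0.041,-0.0488,0,0,0,1],[0,-0.041,-0.0488,0,0,0,1],[0,-0.041,-0.0488,0,0,0,1],[0,-0.041,-0.0488,0,0,0,1],[0,-0.041,-0.0488,0,0,0,1],[0,-0.041,-0.0488,0,0,0,1],[0,-0.041,-0.0488,0,0,0,1],[0,-0.041,-0.0488,0,0,0,1],[0,-0.041,-0.0488,0,0,0,1],[0,-0.041,-0.0488,0,0,0,1],[0,-0.041,-0.0488,0,0,0,1]]]' 30
python3 -m inch '[[[0,0,0,0.145,0,0,0.6],[0,0,0,0.145,0,0,0.6],[0,0,0,0.145,0,0,0.6],[0,0,0,0.145,0,0,0.6],[0,0,0,0.145,0,0,0.6],[0,0,0,0.145,0,0,0.6],[0,0,0,0.145,0,0,0.6],[0,0,0,0.145,0,0,0.6],[0,0,0,0.145,0,0,0.6],[0,0,0,0.145,0,0,0.6],[0,0,0,0.145,0,0,0.6]]]' 
python3 - <<'E'
from h import *
plan(.447,-.093,.236,-.36)
c=cam('wrist','w0'); f=c['frame']; hsv=cv2.cvtColor(f,cv2.COLOR_BGR2HSV)
print((-R(c['rvec']).T@np.array(c['tvec']).ravel()).round(3), R(c['rvec']).round(2).tolist(),c['fx'])
k=cv2.inRange(hsv,(0,120,40),(8,255,255))|cv2.inRange(hsv,(172,120,40),(180,255,255))
for q in cv2.findContours(k,0,2)[0]:
    if cv2.contourArea(q)>80:
        r=cv2.minAreaRect(q); print(r,ray(c,*r[0],.136).round(4),[ray(c,*p,.136).round(4)[:2].tolist() for p in cv2.boxPoints(r)])
E
```

```text
t: 1.25
tool_pos: [0.3925, 0.0473, 0.2324]
orientation: [-0.966, 1.354, 0.959]
force: [1.2, 0.4, -1.2]
opening: 0.0929
t: 2.35
tool_pos: [0.3922, 0.0379, 0.2299]
orientation: [0.313, 1.551, -0.328]
force: [-0.2, -0.1, -0.3]
opening: 0.0556
 turn [-0.049 -0.003  0.011] shift after turn [  -6.1 -103.2   97.4] before [ -5.4 -98.4 102.3] q6 0.15 t 2.4 pos [0.3922 0.0379 0.2299] op 0.0556 F [-0.2 -0.1 -0.3]
[0.421 0.103 0.378] [[0.92, -0.4, -0.0], [-0.38, -0.89, 0.26], [-0.11, -0.24, -0.97]] 270.92150932240577
```

View pics/w0.png

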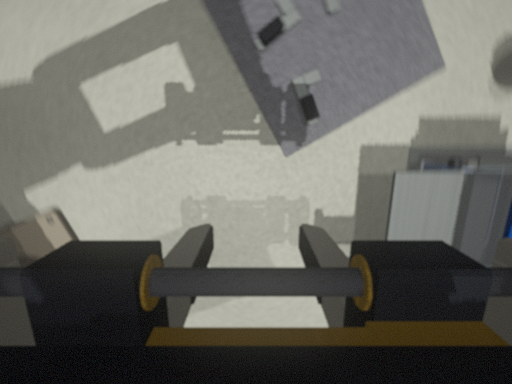

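The wrist view looks to the +y side of the tool: gate plate edge at (425,200), tab out of view. The top-camera estimate of the tab is good enough for an open-jaw approach.

```bash
python3 -m inch '[[[0,0,0,-0.05,0,0.01,1],[-0.005,-0.036,0.034,0,0,0,1],[0,-0.036,0.034,0,0,0,1],[0,-0.036,0.034,0,0,0,1],[0,0,0,0,0,0,1]]]'
python3 - <<'E'
from h import *
plan(.447,-.093,.236,-.365)
c=cam('top','top1'); f=c['frame']
cv2.imwrite('pics/hop.png',cv2.convertScaleAbs(cv2.resize(f[115:235,245:385],None,fx=5.6,fy=5,interpolation=cv2.INTER_CUBIC),alpha=1.5))
E
```

```text
t: 2.9
tool_pos: [0.4508, -0.1015, 0.2338]
orientation: [0.271, 1.556, -0.269]
force: [-1.8, 0.8, 1.1]
opening: 0.0906
 turn [ 0.021 -0.002 -0.001] shift after turn [-2.2  6.6 -6.6] before [-2.2  6.8 -6.5] q6 0.16 t 2.9 pos [ 0.4508 -0.1015  0.2338] op 0.0906 F [-1.8  0.8  1.1]
```

View pics/hop.png

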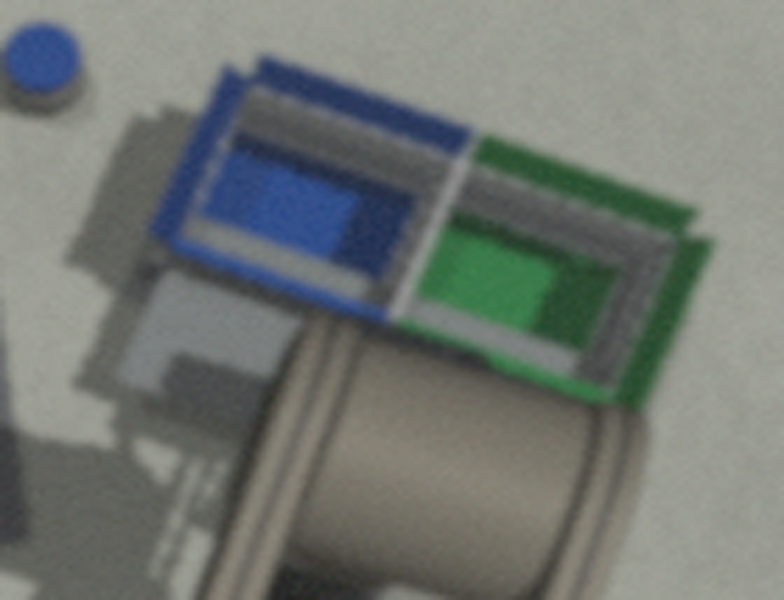

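The hopper crop shows the divider running (397,318)→(465,140) and the front rim (160,235)→(615,400). Gate still out, floors blue and green visible. Computing the hopper pose.

```bash
python3 - <<'E'
from h import *
c=cam('top')
P=lambda u,v:ray(c,245+u/5.6,115+v/5,.145)[:2]
a,b=P(397,318),P(465,140); e,g=P(165,237),P(612,397)
print(a,b,np.linalg.norm(b-a),np.arctan2(*(b-a)[::-1])); print(e,g,np.linalg.norm(e-g),np.arctan2(*(e-g)[::-1])-np.pi/2)
t=np.array([.447,-.093])
for y in(-.375,-.36): 
    d=np.array([np.cos(y),np.sin(y)]); n=np.array([-d[1],d[0]])
    print(y,(a-t)@d,(a-t)@n,(b-t)@d,(b-t)@n)
plan(*t,.118,-.365)
E
```

```text
[ 0.56922114 -0.14964521] [ 0.67769644 -0.18753309] 0.11490161614285171 -0.33603012562503937
[ 0.61792028 -0.02536341] [ 0.5218923  -0.26434988] 0.257557575342639 -0.3820687325082708
-0.375 0.13447529179115492 -0.007942556516528735 0.2492896712416408 -0.003465988228310326
-0.36 0.13434102972437495 -0.009958716731040995 0.24920963880563937 -0.007204803156707719
 turn [ 0.022 -0.004 -0.002] shift after turn [115.9   3.6  -4.3] before [115.9   3.4  -3.8] q6 0.16 t 3.0 pos [ 0.4497 -0.0979  0.2339] op 0.0925 F [-0.2  0.5 -0.5]
```

```bash
python3 -m inch '[[[0.03,0.001,-0.004,0.02,0,0,1],[0.04,0,0,0,0,0,1],[0.04,0,0,0,0,0,1],[0.005,0,0,0,0,0,1],[0,0,0,0,0,0,0],[0,0,0,0,0,0,0],[0,0,0,0,0,0,0],[0,0,0,0,0,0,0]]]' 40
python3 - <<'E'
from h import *
plan(.5695-.934*.05,-.147+.357*.05,.118,-.365)
E
```

```text
t: 3.8
tool_pos: [0.4486, -0.0893, 0.1239]
orientation: [0.277, 1.546, -0.271]
force: [0.8, 0.7, 0.9]
opening: 0.0653
 turn [ 0.016  0.006 -0.005] shift after turn [  5.9 -10.7  83.5] before [  6.4 -12.1  83.3] q6 0.12 t 3.8 pos [ 0.4486 -0.0893  0.1239] op 0.0653 F [0.8 0.7 0.9]
```

```bash
python3 -m inch '[[[0.005,-0.005,0,0,0,0,0],[0,0,0,0,0,0,0],[0,0,0,0,0,0,0],[0,0,0,0,0,0,0],[0,0,0,0,0,0,0],[0,0,0,0,0,0,0],[0,0,0,0,0,0,0],[0,0,0,0,0,0,0],[0,0,0,0,0,0,0],[0,0,0,0,0,0,0]]]' 40
python3 - <<'E'
from h import *
plan(.5695-.934*.05,-.147+.357*.05,.118,-.365)
E
```

```text
t: 4.8
tool_pos: [0.4483, -0.0954, 0.1213]
orientation: [0.277, 1.542, -0.272]
force: [1.1, 0.1, 0.5]
opening: 0.0119
 turn [ 0.014  0.01  -0.005] shift after turn [ 3.3 -5.  81.6] before [ 4.  -6.2 81.5] q6 0.12 t 4.8 pos [ 0.4483 -0.0954  0.1213] op 0.0119 F [1.1 0.1 0.5]
```

```bash
python3 -m inch '[[[0,0,0.015,0,0,0,0],[0,0,0.015,0,0,0,0],[0,0,0.015,0,0,0,0],[0,0,0.015,0,0,0,0],[0,0,0.012,0,0,0,0]]]' 50
python3 - <<'E'
from h import *
plan(.5695-.934*.05,-.147+.357*.05,.118,-.365)
E
```

```text
t: 5.3
tool_pos: [0.5128, -0.1215, 0.1213]
orientation: [0.277, 1.553, -0.276]
force: [-5.9, -0.3, 6.0]
opening: 0.012
 turn [ 0.013  0.    -0.001] shift after turn [ 3.3 -3.6 12.1] before [ 3.3 -3.7 12.1] q6 0.12 t 5.3 pos [ 0.5128 -0.1215  0.1213] op 0.012 F [-5.9 -0.3  6. ]
```

```bash
python3 -m inch '[[[0,0,0.008,0,0,0,0],[0,0,0.006,0,0,0,0],[0,0,0.006,0,0,0,0],[0,0,0.006,0,0,0,0]]]'
python3 -m inch '[[[0,0,0.006,0,0,0,0],[0,0,0.006,0,0,0,0],[0,0,0.006,0,0,0,0]]]'
python3 -m inch '[[[0,0,0.008,0,0,0,0],[0,0,0.008,0,0,0,0],[0,0,0.008,0,0,0,0]]]'
```

```text
t: 5.7
tool_pos: [0.5214, -0.125, 0.1209]
orientation: [0.283, 1.596, -0.272]
force: [-38.4, 11.3, 30.6]
opening: 0.0121
t: 6.0
tool_pos: [0.5215, -0.1251, 0.1207]
orientation: [0.287, 1.638, -0.268]
force: [-37.4, 11.1, 29.8]
opening: 0.0132
t: 6.3
tool_pos: [0.5216, -0.1251, 0.1201]
orientation: [0.292, 1.694, -0.262]
force: [-47.2, 13.8, 38.0]
opening: 0.0148
```

Gate is on its stop (about 48 N, no further travel). Ease off, release and rise, then view the mat.

```bash
python3 -m inch '[[[0,0,-0.004,0,-0.05,0,0.2],[0,0,0,0,-0.05,0,0.4],[0,0,0,0,0,0,0.6],[0,0,0,0,0,0,0.6],[0,0,0,0,0,0,0.6],[-0.04,0,0,0,0,0,0.6],[-0.04,0,0,0,0,0,0.6],[-0.04,0,0,0,0,0,0.6]]]'
python3 - <<'E'
from h import *
c=cam('top')
print([ray(c,145+u/7,150+v/6.6,.03).round(3).tolist() for u,v in((390,290),(140,215),(380,180),(205,430),(420,410),(630,385))])
plan(.49,.03,.26,-.365)
E
```

```text
t: 7.1
tool_pos: [0.5187, -0.1228, 0.2349]
orientation: [0.275, 1.614, -0.268]
force: [1.3, -0.5, 0.9]
opening: 0.0557
[[0.532, 0.208, 0.03], [0.569, 0.323, 0.03], [0.586, 0.213, 0.03], [0.464, 0.291, 0.03], [0.474, 0.193, 0.03], [0.486, 0.097, 0.03]]
 turn [ 0.021 -0.049  0.006] shift after turn [-16.5 132.3 -84.9] before [-13.2 134.  -82.8] q6 0.43 t 7.2 pos [ 0.5221 -0.1239  0.2435] op 0.0557 F [1.5 0.4 5.8]
```

```bash
python3 -m inch '[[[-0.005,0.036,-0.022,0.02,-0.05,0,0.4],[-0.005,0.036,-0.022,0,0,0,0.4],[0,0.036,-0.022,0,0,0,0.4],[0,0.03,-0.022,0,0,0,0.4],[0,0,0,0,0,0,0.4],[0,0,0,0,0,0,0.4]]]'
python3 - <<'E'
from h import *
plan(.49,.03,.26,-.365)
c=cam('wrist','w1'); t=cam('top','top2')
w=cv2.convertScaleAbs(c['frame'],alpha=1.6); h=cv2.convertScaleAbs(cv2.resize(t['frame'][115:235,245:385],(448,384),interpolation=cv2.INTER_CUBIC),alpha=1.5)
cv2.imwrite('pics/w1v.png',w);cv2.imwrite('pics/hop2.png',h)
E
```

```text
t: 7.75
tool_pos: [0.4921, 0.0396, 0.2576]
orientation: [0.283, 1.545, -0.292]
force: [1.1, -0.5, -0.1]
opening: 0.0372
 turn [-0.002  0.007  0.004] shift after turn [-2.4 -9.7  1.5] before [-2.4 -9.7  1.5] q6 0.43 t 7.8 pos [0.4921 0.0396 0.2576] op 0.0372 F [ 1.1 -0.5 -0.1]
```

View pics/w1v.png

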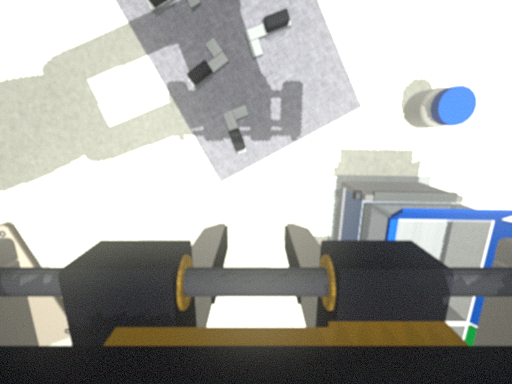

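View pics/hop2.png

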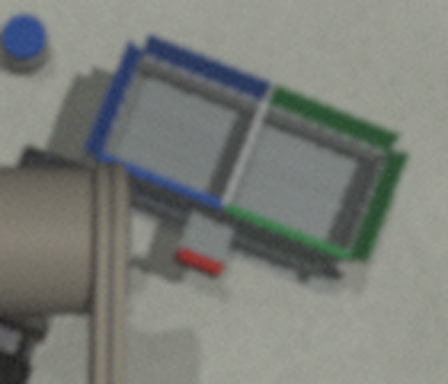

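Gate verified home (grey floor in both chambers, tab at (200,262) in the crop). The wrist view shows ribs at (277,20), (201,72), (237,140) and one cut off at the top, (158,2). Measuring the ribs.

```bash
cat >> h.py <<'E'
H=np.array([.620,-.166]); HY=-.37
def hop(x,y):
    d=np.array([np.cos(HY),np.sin(HY)]); return H+x*d+y*np.array([-d[1],d[0]])
def ribs(c,thr=38,box=(.40,.67,.03,.39),zz=.024):
    f=c['frame'].max(2); k=(f<thr).astype(np.uint8)*255; out=[]
    for q in cv2.findContours(k,0,2)[0]:
        if cv2.contourArea(q)<15: continue
        r=cv2.minAreaRect(q); p=ray(c,*r[0],zz)
        if not(box[0]<p[0]<box[1] and box[2]<p[1]<box[3]): continue
        b=[ray(c,*x,zz)[:2] for x in cv2.boxPoints(r)]
        e=[b[1]-b[0],b[2]-b[1]]; e.sort(key=np.linalg.norm)
        L=[np.linalg.norm(x)*1000 for x in e]
        if not(9<L[0]<26 and 20<L[1]<48): continue
        jaw=np.arctan2(e[0][1],e[0][0]); jaw=(jaw+np.pi/2)%np.pi-np.pi/2
        out.append((p[:2],jaw)); print('rib',np.round(r[0],1),p[:2].round(4),'size',np.round(L,0),'jaw yaw',round(jaw,3))
    return out
E
python3 - <<'E'
from h import *
w=telemetry.read_state()
c=cam('wrist'); rs=ribs(c)
print('top'); t=cam('top'); ribs(t,thr=48); print([t['frame'].max(2)[y,x] for x,y in((165,183),(199,177),(174,215),(205,212),(235,208))])
print('tab',ray(t,245+200/3.2,115+262/3.2,.13).round(3),hop(-.105,0).round(3))
for p,j in rs: plan(*p,.031,j)
E
```

```text
top
rib [176.  215.6] [0.4627 0.287 ] size [22. 31.] jaw yaw -0.26
rib [164.4 182.6] [0.5694 0.3262] size [12. 28.] jaw yaw -0.624
rib [199. 177.] [0.5879 0.2147] size [19. 26.] jaw yaw -1.568
[np.uint8(41), np.uint8(27), np.uint8(43), np.uint8(26), np.uint8(60)]
tab [ 0.515 -0.126  0.13 ] [ 0.522 -0.128]
```

```bash
python3 - <<'E'
from h import *
c=cam('wrist'); f=c['frame'].max(2)
print([(int(f[y,x])) for x,y in((277,20),(201,72),(237,140),(215,47),(300,80))])
for th in(25,32,50,60): print(th); rs=ribs(c,th)
for p,j in rs: plan(*p,.031,j)
t=cam('top')
for th in(38,58): print('top',th); ribs(t,th)
E
```

```text
[57, 45, 53, 111, 130]
25
32
50
rib [199.4  71.5] [0.4758 0.1947] size [17. 27.] jaw yaw -1.282
rib [274.7  20.1] [0.5873 0.2147] size [15. 28.] jaw yaw -1.491
60
rib [235.4 136.2] [0.4884 0.1019] size [13. 20.] jaw yaw -0.059
rib [199.5  71.3] [0.4761 0.1948] size [19. 29.] jaw yaw -1.263
rib [275.5  19.6] [0.5886 0.2149] size [17. 31.] jaw yaw -1.489
 turn [-0.311  0.006  0.005] shift after turn [226.2  63.5  -7.5] before [225.8  59.2 -28.1] q6 0.26 t 8.0 pos [0.4921 0.0381 0.2572] op 0.037 F [0.4 0.2 0.1]
 turn [0.892 0.008 0.001] shift after turn [ 226.2   32.3 -154.2] before [225.1 141.3 -73.1] q6 1.65 t 8.0 pos [0.4921 0.0381 0.2572] op 0.037 F [0.4 0.2 0.1]
 turn [1.118 0.008 0.   ] shift after turn [ 226.2  110.7 -168.3] before [225.5 200.7  24.5] q6 1.84 t 8.0 pos [0.4921 0.0381 0.2572] op 0.037 F [0.4 0.2 0.1]
top 38
rib [205.4 211.3] [0.4765 0.1927] size [21. 28.] jaw yaw -1.289
rib [199.  177.5] [0.5862 0.2147] size [13. 23.] jaw yaw -1.568
top 58
rib [164.5 182.5] [0.5696 0.326 ] size [17. 34.] jaw yaw -0.568
rib [226.  167.5] [0.6193 0.1274] size [25. 44.] jaw yaw -0.774
```

Top and wrist agree to within about 2 mm. I'll start with the right-hand clip at (0.488, 0.101).

```bash
python3 -m inch '[[[0,0,0,-0.15,0,0,0.5],[0,0,0,-0.15,0,0,0.5],[0.04,0.03,-0.004,-0.01,0,0,0.5],[0.04,0.03,-0.004,0,0,0,0.5],[0.045,0,0,0,0,0,0.5],[0.045,0,0,0,0,0,0.5],[0,0,0,0,0,0,0.5],[0,0,0,0,0,0,0.5]]]' 30
python3 -c "
from h import *
plan(.488,.101,.031,-.059)"
```

```text
t: 8.85
tool_pos: [0.4926, 0.093, 0.085]
orientation: [0.039, 1.56, -0.05]
force: [0.0, 0.5, 0.2]
opening: 0.0469
 turn [0.002 0.011 0.007] shift after turn [54.   7.8 -5. ] before [53.9  8.1 -5.6] q6 0.26 t 8.8 pos [0.4926 0.093  0.085 ] op 0.0469 F [0.  0.5 0.2]
```

```bash
python3 -m inch '[[[0.025,0.008,-0.005,0,0.01,0,0.5],[0.02,0,0,0,0,0,0.5],[0.008,0,0,0,0,0,0.5],[0.001,0,0,0,0,0,0.3],[0,0,0,0,0,0,0],[0,0,0,0,0,0,0],[0,0,0,0,0,0,0],[0,0,0,0,0,0,0],[0,0,0,0,0,0,0],[0,0,0,0,0,0,0]]]' 30
python3 -c "
from h import *
plan(.488,.101,.031,-.059)"
```

```text
t: 9.85
tool_pos: [0.501, 0.0997, 0.047]
orientation: [0.045, 1.548, -0.051]
force: [-0.6, 0.9, -0.4]
opening: 0.0135
 turn [-0.003  0.023  0.003] shift after turn [ 16.    0.6 -13. ] before [ 15.7   0.6 -13.4] q6 0.26 t 9.8 pos [0.501  0.0997 0.047 ] op 0.0135 F [-0.6  0.9 -0.4]
```

```bash
python3 -m inch '[[[0,0,0,0,0,0,0.5],[0,0,0,0,0,0,0.5],[0,0,0,0,0,0,0.5],[0,0,0,0,0,0,0.5]]]' 30
python3 - <<'E'
from h import *
plan(.488,.101,.031,-.059)
c=cam('wrist'); cv2.imwrite('pics/w2.png',cv2.convertScaleAbs(c['frame'],alpha=1.6)); print(telemetry.read_state()['tool_pos'])
E
```

```text
t: 10.25
tool_pos: [0.5008, 0.0997, 0.0468]
orientation: [0.045, 1.548, -0.051]
force: [-0.2, -0.5, -0.3]
opening: 0.041
 turn [-0.002  0.022  0.004] shift after turn [ 15.8   0.5 -12.8] before [ 15.5   0.5 -13.2] q6 0.26 t 10.2 pos [0.5008 0.0997 0.0468] op 0.041 F [-0.2 -0.5 -0.3]
[0.500755   0.09973774 0.04680387]
```

View pics/w2.png

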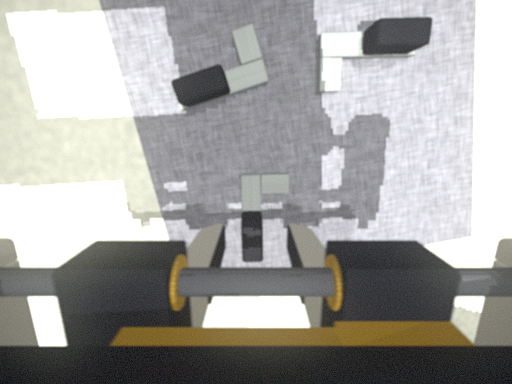

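The rib is centred between the fingers at (252,235); the tool is just 16 mm too high. Lower and grip.

```bash
python3 -m inch '[[[0.012,0,0,0,0.02,0,0.5],[0.006,0,0,0,0,0,0.5],[0,0,0,0,0,0,0.5]]]' 30
python3 -c "
from h import *
plan(.499,.101,.031,-.059)"
```

```text
t: 10.6
tool_pos: [0.5014, 0.0997, 0.0286]
orientation: [0.045, 1.567, -0.051]
force: [-0.7, -0.1, -0.4]
opening: 0.0465
 turn [-0.002  0.003  0.003] shift after turn [-2.4  1.1 -2.4] before [-2.4  1.1 -2.4] q6 0.26 t 10.6 pos [0.5014 0.0997 0.0286] op 0.0465 F [-0.7 -0.1 -0.4]
```

```bash
python3 -m inch '[[[-0.002,0,-0.002,0,0,0,0],[0,0,0,0,0,0,0],[0,0,0,0,0,0,0],[0,0,0,0,0,0,0],[0,0,0,0,0,0,0],[0,0,0,0,0,0,0],[-0.05,0,0,0,0,0,0],[-0.05,0,0,0,0,0,0],[-0.05,0,0,0,0,0,0],[-0.05,0,0,0,0,0,0]]]' 35
python3 - <<'E'
from h import *
x,y=hop(.01,-.063+.028); print(x,y); plan(x,y,.235,HY+np.pi/2)
E
```

```text
t: 11.6
tool_pos: [0.4919, 0.0999, 0.2269]
orientation: [0.043, 1.586, -0.053]
force: [0.5, -0.2, -0.2]
opening: 0.0139
0.6166667333372866 -0.20224761141586084
 turn [ 1.879 -0.004  0.019] shift after turn [ -8.1 225.6 236.6] before [  -8.4 -294.   142.9] q6 1.62 t 11.6 pos [0.4919 0.0999 0.2269] op 0.0139 F [ 0.5 -0.2 -0.2]
```

```bash
sed -i 's/def plan(x,y,z,yaw,name=.*/def plan(x,y,z,yaw,name="",exact=False):/; s/for w in (yaw,yaw+np.pi):/for w in ((yaw,) if exact else (yaw,yaw+np.pi)):/' h.py
python3 -m inch '[[[-0.003,-0.049,0.024,0,0,0,0],[-0.003,-0.049,0.024,0,0,0,0],[-0.002,-0.049,0.024,0,0,0,0],[0,-0.049,0.024,0,0,0,0],[0,-0.049,0.024,0,0,0,0],[0,-0.049,0.024,0,0,0,0],[0,0,0,-0.145,0,0,0],[0,0,0,-0.145,0,0,0],[0,0,0,-0.145,0,0,0],[0,0,0,-0.145,0,0,0],[0,0,0,-0.145,0,0,0],[0,0,0,-0.145,0,0,0],[0,0,0,-0.145,0,0,0],[0,0,0,-0.145,0,0,0],[0,0,0,-0.12,0,0,0],[0,0,0,0,0,0,0]]]'
python3 - <<'E'
from h import *
x,y=hop(.01,-.063+.028); plan(x,y,.12,HY+np.pi/2,exact=True)
E
```

```text
t: 13.2
tool_pos: [0.6136, -0.1838, 0.2416]
orientation: [-0.986, 1.341, 0.984]
force: [-0.3, -0.1, -0.2]
opening: 0.0138
 turn [ 0.068 -0.004 -0.001] shift after turn [121.6  -9.5 -16.1] before [121.7  -8.5 -16.3] q6 -1.52 t 13.2 pos [ 0.6136 -0.1838  0.2416] op 0.0138 F [-0.3 -0.1 -0.2]
```

```bash
python3 -m inch '[[[0,-0.009,-0.016,0.068,0,0,0],[0,0,0,0,0,0,0],[0,0,0,0,0,0,0]]]'
python3 - <<'E'
from h import *
x,y=hop(.01,-.063+.028); plan(x,y,.12,HY+np.pi/2,exact=True)
c=cam('wrist'); cv2.imwrite('pics/w3.png',cv2.convertScaleAbs(c['frame'],alpha=1.5))
E
```

```text
t: 13.5
tool_pos: [0.6174, -0.2014, 0.2412]
orientation: [-0.925, 1.369, 0.925]
force: [-1.4, 0.2, -0.4]
opening: 0.0139
 turn [-0.01  -0.003 -0.002] shift after turn [121.2   0.4  -1. ] before [121.2   0.2  -0.6] q6 -1.52 t 13.5 pos [ 0.6174 -0.2014  0.2412] op 0.0139 F [-1.4  0.2 -0.4]
```

View pics/w3.png

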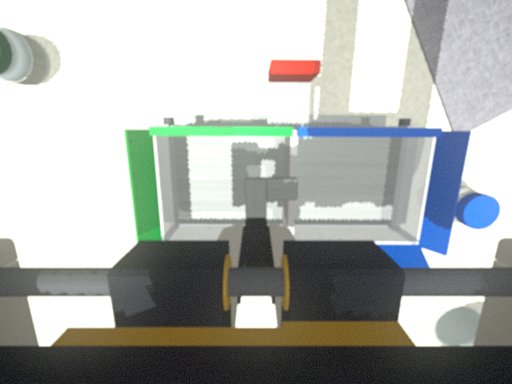

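Held clip at (257,190) with its foot end at (298,190); divider front end at (296,130), front rim from (150,131) to (441,132), tab at (294,68). Refining the hopper pose from those.

```bash
python3 - <<'E'
from h import *
c=cam('wrist')
a,b,m,t=[ray(c,u,v,z)[:2] for u,v,z in((150,131,.145),(441,132,.145),(296,130,.145),(294.5,68,.136))]
e=b-a; L=np.linalg.norm(e); yaw=np.arctan2(e[1],e[0])-np.pi/2; d=np.array([np.cos(yaw),np.sin(yaw)])
print(L,yaw,'H from mid',(a+b)/2+.055*d,'from divider',m+.055*d,'tab->',t+.105*d)
f=[ray(c,u,v,.21-.02)[:2] for u,v in((298,190),(246,190))]
print('foot/bar edges rel TCP in hopper y', [(p-telemetry.read_state()['tool_pos'][:2])@np.array([-d[1],d[0]]) for p in f])
E
```

```text
0.255910550533252 -0.38308287043724665 H from mid [ 0.61991247 -0.16481183] from divider [ 0.61891685 -0.16385517] tab-> [ 0.61636337 -0.16507873]
foot/bar edges rel TCP in hopper y [np.float64(0.03228706454031914), np.float64(-0.0070986687001169954)]
```

```bash
sed -i 's/^H=np.*/H=np.array([.6195,-.165]); HY=-.378/' h.py
python3 -c "
from h import *
x,y=hop(.01,-.063+.025); plan(x,y,.12,HY+np.pi/2,exact=True)"
```

```text
turn [-0.001 -0.004 -0.002] shift after turn [121.2   1.5  -3.4] before [121.2   1.2  -3. ] q6 -1.51 t 13.6 pos [ 0.6174 -0.2014  0.2412] op 0.0135 F [ 0.3 -0.7 -0.7]
```

```bash
python3 -m inch '[[[0.02,0.002,-0.004,0,0,0,0],[0.035,0,0,0,0,0,0],[0.035,0,0,0,0,0,0],[0.02,0,0,0,0,0,0],[0.004,0,0,0,0,0,0],[0,0,0,0,0,0,0]]]'
python3 -c "
from h import *
x,y=hop(.01,-.063+.025); plan(x,y,.12,HY+np.pi/2,exact=True)"
```

```text
t: 14.2
tool_pos: [0.6151, -0.2024, 0.1265]
orientation: [-0.93, 1.366, 0.923]
force: [-0.2, -0.7, -0.1]
opening: 0.014
 turn [-0.    -0.003  0.003] shift after turn [ 6.5 -0.3 -1.6] before [ 6.5 -0.3 -1.6] q6 -1.51 t 14.2 pos [ 0.6151 -0.2024  0.1265] op 0.014 F [-0.2 -0.7 -0.1]
```

```bash
python3 -m inch '[[[0.007,0,-0.001,0,0,0,0],[0,0,0,0,0,0,0.3],[0,0,0,0,0,0,0.3],[0,0,0,0,0,0,0.3],[0,0,0,0,0,0,0.3],[-0.04,0,0,0,0,0,0.3],[-0.05,0,0,0,0,0,0.3],[-0.05,0,0,0,0,0,0.3],[0,0,0,0,0,0,0.3]]]'
python3 -c "
from h import *
plan(.67,.2,.25,1.57,exact=True)"
```

```text
t: 15.1
tool_pos: [0.6154, -0.203, 0.2692]
orientation: [-0.933, 1.362, 0.919]
force: [1.2, -0.1, 1.0]
opening: 0.0275
 turn [-0.378 -0.004  0.008] shift after turn [ 19.2 -54.2 403.1] before [ 17.3  98.3 394.7] q6 -1.28 t 15.1 pos [ 0.6154 -0.203   0.2692] op 0.0275 F [ 1.2 -0.1  1. ]
```

```bash
python3 -m inch '[[[0,0.012,0.049,0,0,0,0.5],[0,0.012,0.049,0,0,0,0.5],[0.003,0.012,0.049,0,0,0,0.5],[0.003,0.012,0.049,0,0,0,0.5],[0.003,0.012,0.049,0,0,0,0.5],[0.003,0.012,0.049,0,0,0,0.5],[0.003,0.012,0.049,0,0,0,0.5],[0,0.01,0.045,0,0,0,0.5],[0,0,0,-0.13,0,0,0.5],[0,0,0,-0.13,0,0,0.5],[0,0,0,-0.12,0,0,0.5],[0,0,0,0,0,0,0.5]]]'
python3 - <<'E'
from h import *
c=cam('wrist'); cv2.imwrite('pics/w4.png',cv2.convertScaleAbs(c['frame'],alpha=1.6))
for th in(45,60,75): print(th); rs=ribs(c,th)
plan(.463,.288,.031,1.57,exact=True)
E
```

```text
t: 16.3
tool_pos: [0.6764, 0.1981, 0.2591]
orientation: [-1.234, 1.192, 1.195]
force: [0.5, 0.1, 0.0]
opening: 0.0462
45
rib [337.5   9.5] [0.4713 0.295 ] size [18. 20.] jaw yaw -1.562
60
rib [354.1  96.1] [0.5706 0.3261] size [16. 29.] jaw yaw -0.68
rib [337.  10.] [0.4718 0.2944] size [19. 21.] jaw yaw -1.562
rib [256.3  13.3] [0.4762 0.1956] size [13. 31.] jaw yaw -1.373
75
rib [271.  109.5] [0.5887 0.2166] size [16. 27.] jaw yaw -1.56
rib [354.   96.2] [0.5708 0.326 ] size [17. 31.] jaw yaw -0.681
rib [256.4  13.4] [0.4763 0.1957] size [15. 32.] jaw yaw -1.38
 turn [ 0.007 -0.008  0.024] shift after turn [228.1 213.5  89.9] before [222.2 218.3  93.2] q6 -1.01 t 16.4 pos [0.6764 0.198  0.2591] op 0.0465 F [-0.  -0.4 -0.1]
```

View pics/w4.png

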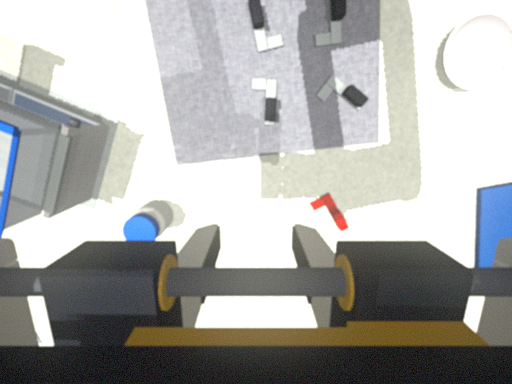

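Four clips remain, all in place and of the expected hand: D (256,13), C (337,10), B (271,108), A (354,96). Next is C, the second right-hand clip.

```bash
python3 -m inch '[[[0,0.043,0.019,0,0,0.02,0.5],[0,0.043,0.019,0,0,0,0.5],[0.02,0.043,0.019,0,0,0,0.5],[0.04,0.043,0.019,0,0,0,0.5],[0.04,0.04,0.018,0,0,0,0.5],[0.045,0,0,0,0,0,0.5],[0.03,0,0,0,0,0,0.5],[0,0,0,0,0,0,0.5],[0,0,0,0,0,0,0.5]]]' 35
python3 - <<'E'
from h import *
c=cam('wrist'); cv2.imwrite('pics/w5.png',cv2.convertScaleAbs(c['frame'],alpha=1.6))
plan(.465,.290,.028,1.57,exact=True)
for th in(45,60,75): print(th); rs=ribs(c,th)
E
```

```text
t: 17.25
tool_pos: [0.4753, 0.2856, 0.0914]
orientation: [-1.192, 1.22, 1.173]
force: [1.0, 1.0, -0.2]
opening: 0.0464
 turn [-0.034 -0.004  0.012] shift after turn [63.5 10.4  4.4] before [63.4 11.3  4.3] q6 -1.01 t 17.3 pos [0.4754 0.2856 0.0915] op 0.0462 F [-0.4  0.1 -0.1]
45
rib [300.1 310.9] [0.5731 0.3239] size [22. 34.] jaw yaw -1.421
rib [152.4 212.9] [0.4733 0.1995] size [11. 29.] jaw yaw -1.161
rib [265.3 200.4] [0.4657 0.2943] size [13. 33.] jaw yaw -1.449
60
rib [147.5 215.3] [0.4753 0.1951] size [21. 30.] jaw yaw -1.204
rib [265.2 200.4] [0.4656 0.2942] size [14. 34.] jaw yaw -1.46
75
rib [148.4 214.8] [0.4749 0.1959] size [25. 31.] jaw yaw -1.149
rib [264.7 200.6] [0.4658 0.2938] size [17. 35.] jaw yaw -1.453
```

```bash
python3 -c "
from h import *
plan(.464,.294,.028,1.687,exact=True)"
```

```text
turn [-0.151 -0.005  0.012] shift after turn [63.5 10.3  9.7] before [63.3 12.4  8.3] q6 -1.12 t 17.3 pos [0.4754 0.2856 0.0915] op 0.0462 F [-0.4  0.1 -0.1]
```

```bash
python3 -m inch '[[[0,0,0,-0.15,0,0.01,0.5],[0.02,0.01,0.01,0,0,0,0.5],[0.025,0,0,0,0,0,0.5],[0.012,0,0,0,0,0,0.5],[0,0,0,0,0,0,0.5]]]' 35
python3 -c "
from h import *
plan(.464,.294,.028,1.687,exact=True)"
```

```text
t: 17.8
tool_pos: [0.4748, 0.2973, 0.0461]
orientation: [-1.299, 1.137, 1.279]
force: [-0.0, 0.1, 0.1]
opening: 0.0464
 turn [-0.003  0.002  0.019] shift after turn [18.1 11.1 -2. ] before [17.9 11.4 -2.1] q6 -1.12 t 17.8 pos [0.4748 0.2973 0.0461] op 0.0464 F [-0.   0.1  0.1]
```

```bash
python3 -m inch '[[[0.006,0.012,-0.002,0,0,0.02,0.5],[0.006,0.002,0,0,0,0,0.5],[0.005,0.002,0,0,0,0,0.5],[0,0,0,0,0,0,0.5]]]' 35
python3 -c "
from h import *
plan(.464,.294,.028,1.687,exact=True)"
```

```text
t: 18.2
tool_pos: [0.461, 0.294, 0.032]
orientation: [-1.289, 1.15, 1.29]
force: [0.2, -0.5, 0.8]
opening: 0.0466
 turn [-0.005  0.004  0.003] shift after turn [ 4.  -3.  -0.4] before [ 4.  -3.  -0.4] q6 -1.12 t 18.2 pos [0.461 0.294 0.032] op 0.0466 F [ 0.2 -0.5  0.8]
```

```bash
python3 -m inch '[[[0.003,-0.002,0,0,0,0,0],[0,0,0,0,0,0,0],[0,0,0,0,0,0,0],[0,0,0,0,0,0,0],[0,0,0,0,0,0,0],[0,0,0,0,0,0,0],[0,0,0,0,0,0,0],[-0.05,0,0,0,0,0,0],[-0.05,0,0,0,0,0,0],[-0.05,0,0,0,0,0,0],[-0.05,0,0,0,0,0,0]]]' 35
python3 - <<'E'
from h import *
x,y=hop(-.01,-.063-.025); print(x,y); plan(x,y,.235,HY+np.pi/2,exact=True)
E
```

```text
t: 19.3
tool_pos: [0.4569, 0.2905, 0.224]
orientation: [-1.286, 1.17, 1.301]
force: [0.7, 0.7, 0.2]
opening: 0.014
0.5777284626536154 -0.2430969824495133
 turn [ 0.489 -0.007 -0.015] shift after turn [ -11.  -309.2 -451.3] before [ -10.   -60.8 -543.7] q6 -1.59 t 19.3 pos [0.4569 0.2905 0.224 ] op 0.014 F [0.7 0.7 0.2]
```

```bash
python3 -m inch '[[[-0.004,-0.0055,-0.05,0,0,0,0],[-0.004,-0.0055,-0.05,0,0,0,0],[-0.003,-0.0055,-0.05,0,0,0,0],[0,-0.0055,-0.05,0,0,0,0],[0,-0.0055,-0.05,0,0,0,0],[0,-0.0055,-0.05,0,0,0,0],[0,-0.0055,-0.05,0,0,0,0],[0,-0.0055,-0.05,0,0,0,0],[0,-0.0055,-0.05,0,0,0,0],[0,-0.0055,-0.05,0,0,0,0],[0,-0.0055,-0.045,0,0,0,0],[0,0,0,0.15,0,0,0],[0,0,0,0.15,0,0,0],[0,0,0,0.15,0,0,0],[0,0,0,0.04,0,0,0],[0,0,0,0,0,0,0]]]' 35
python3 - <<'E'
from h import *
x,y=hop(-.01,-.063-.025); plan(x,y,.12,HY+np.pi/2,exact=True)
E
```

```text
t: 20.9
tool_pos: [0.5823, -0.2484, 0.2448]
orientation: [-0.922, 1.362, 0.924]
force: [0.3, -0.3, -1.2]
opening: 0.0138
 turn [-0.003  0.004  0.001] shift after turn [124.8   6.2   3.3] before [124.8   6.4   2.8] q6 -1.59 t 20.9 pos [ 0.5823 -0.2484  0.2448] op 0.0138 F [ 0.3 -0.3 -1.2]
```

```bash
python3 -m inch '[[[0.01,0.006,0.003,0,0,0,0],[0,0,0,0,0,0,0],[0.035,0,0,0,0,0,0],[0.035,0,0,0,0,0,0],[0.025,0,0,0,0,0,0],[0.01,0,0,0,0,0,0],[0,0,0,0,0,0,0]]]' 35
python3 - <<'E'
from h import *
x,y=hop(-.01,-.063-.025); plan(x,y,.12,HY+np.pi/2,exact=True)
E
```

```text
t: 21.6
tool_pos: [0.5804, -0.2439, 0.1303]
orientation: [-0.934, 1.356, 0.927]
force: [0.5, -0.2, -0.2]
opening: 0.0136
 turn [0.006 0.003 0.007] shift after turn [10.3  2.8 -0.2] before [10.3  2.8 -0.2] q6 -1.59 t 21.6 pos [ 0.5804 -0.2439  0.1303] op 0.0136 F [ 0.5 -0.2 -0.2]
```

```bash
python3 -m inch '[[[0.009,0.003,0,0,0,0,0],[0,0,0,0,0,0,0.3],[0,0,0,0,0,0,0.3],[0,0,0,0,0,0,0.3],[0,0,0,0,0,0,0.3],[-0.04,0,0,0,0,0,0.3],[-0.05,0,0,0,0,0,0.3],[-0.05,0,0,0,0,0,0.3],[0,0,0,-0.15,0,0,0.5],[0,0,0,-0.15,0,0,0.5],[0,0,0,-0.13,0,0,0.5]]]' 35
python3 - <<'E'
from h import *
plan(.600,.215,.25,1.62,exact=True)
E
```

```text
t: 22.7
tool_pos: [0.5791, -0.2442, 0.2767]
orientation: [-1.275, 1.166, 1.243]
force: [-0.3, -0.0, -0.2]
opening: 0.0451
 turn [ 0.021 -0.007  0.019] shift after turn [ 26.7 -43.5 457.6] before [ 24.4 -52.8 456.7] q6 -1.28 t 22.7 pos [ 0.5791 -0.2442  0.2767] op 0.0451 F [-0.3 -0.  -0.2]
```

```bash
python3 -m inch '[[[0,-0.005,0.049,0,0,0.01,0.5],[0,-0.005,0.049,0,0,0.01,0.5],[0,-0.005,0.049,0,0,0,0.5],[0,-0.005,0.049,0,0,0,0.5],[0,-0.005,0.049,0,0,0,0.5],[0,-0.005,0.049,0,0,0,0.5],[0,-0.005,0.049,0,0,0,0.5],[0.02,-0.005,0.049,0,0,0,0.5],[0.04,-0.005,0.048,0,0,0,0.5],[0.04,0,0.02,0,0,0,0.5],[0.04,0,0,0,0,0,0.5],[0.035,0,0,0,0,0,0.5],[0,0,0,0,0,0,0.5]]]' 35
python3 - <<'E'
from h import *
c=cam('wrist','w6')
plan(.588,.215,.028,1.62,exact=True)
for th in(45,60,75): print(th); rs=ribs(c,th)
E
```

```text
t: 24.0
tool_pos: [0.5954, 0.2168, 0.1138]
orientation: [-1.281, 1.161, 1.246]
force: [-1.2, -0.0, -1.2]
opening: 0.0464
 turn [ 0.027 -0.007  0.025] shift after turn [89.1  9.2 -1.6] before [88.9 11.4 -0.7] q6 -1.27 t 24.1 pos [0.5971 0.2171 0.1171] op 0.0465 F [-0.1 -0.1  0. ]
45
rib [254.6 196.5] [0.5889 0.2152] size [12. 32.] jaw yaw 1.536
rib [379.6 186.4] [0.5708 0.3262] size [14. 36.] jaw yaw -0.577
60
rib [254.5 196.6] [0.589  0.2152] size [14. 34.] jaw yaw 1.548
rib [379.8 186.5] [0.5709 0.3264] size [15. 38.] jaw yaw -0.558
75
rib [254.6 196.4] [0.5889 0.2152] size [17. 35.] jaw yaw 1.505
rib [379.8 186.6] [0.5709 0.3265] size [17. 40.] jaw yaw -0.558
rib [239.5  56.8] [0.4752 0.1945] size [14. 33.] jaw yaw -1.349
```

```bash
python3 -m inch '[[[0,0,0,0.087,-0.005,0.025,0.5],[0.03,0.01,-0.001,0,0,0,0.5],[0.03,0.003,0,0,0,0,0.5],[0.008,0,0,0,0,0,0.5],[0,0,0,0,0,0,0.5]]]' 35
python3 -c "
from h import *
plan(.588,.215,.029,1.56,exact=True)"
```

```text
t: 24.55
tool_pos: [0.5945, 0.2174, 0.0648]
orientation: [-1.203, 1.198, 1.184]
force: [1.0, -0.7, 0.5]
opening: 0.0461
 turn [-0.006  0.005  0.021] shift after turn [35.8  6.4 -2.5] before [35.7  7.2 -2.7] q6 -1.21 t 24.6 pos [0.5945 0.2174 0.0648] op 0.0461 F [ 1.  -0.7  0.5]
```

```bash
python3 -m inch '[[[0.014,0.007,-0.002,0,0,0.02,0.5],[0.014,0.003,0,0,0,0,0.5],[0.008,0.002,0,0,0,0,0.5],[0,0,0,0,0,0,0.5]]]' 35
python3 -c "
from h import *
plan(.588,.215,.029,1.56,exact=True)"
```

```text
t: 24.95
tool_pos: [0.5862, 0.2163, 0.0325]
orientation: [-1.195, 1.207, 1.195]
force: [-0.4, 0.4, -0.0]
opening: 0.0466
 turn [-0.006  0.007  0.007] shift after turn [ 3.5 -1.8 -1.3] before [ 3.5 -1.8 -1.3] q6 -1.21 t 24.9 pos [0.5862 0.2163 0.0325] op 0.0466 F [-0.4  0.4 -0. ]
```

```bash
python3 -m inch '[[[0.003,-0.001,-0.001,0,0,0,0],[0,0,0,0,0,0,0],[0,0,0,0,0,0,0],[0,0,0,0,0,0,0],[0,0,0,0,0,0,0],[0,0,0,0,0,0,0],[0,0,0,0,0,0,0],[-0.05,0,0,0,0,0,0],[-0.05,0,0,0,0,0,0],[-0.05,0,0,0,0,0,0],[-0.05,0,0,0,0,0,0]]]' 35
python3 - <<'E'
from h import *
x,y=hop(.01,.063-.025); print(x,y); plan(x,y,.235,HY+np.pi/2,exact=True)
E
```

```text
t: 26.05
tool_pos: [0.5797, 0.2123, 0.2236]
orientation: [-1.19, 1.226, 1.207]
force: [0.4, 0.7, -0.7]
opening: 0.0135
0.6428184173694168 -0.13337324848509288
 turn [ 0.361 -0.001 -0.013] shift after turn [ -11.4 -186.2 -297.9] before [ -12.7  -68.7 -344.5] q6 -1.4 t 26.1 pos [0.5797 0.2123 0.2236] op 0.0135 F [ 0.4  0.7 -0.7]
```

```bash
python3 -m inch '[[[-0.006,-0.01,-0.049,0,0,0,0],[-0.006,-0.01,-0.049,0,0,0,0],[-0.003,-0.01,-0.049,0,0,0,0],[0,-0.01,-0.049,0,0,0,0],[0,-0.01,-0.049,0,0,0,0],[0,-0.01,-0.049,0,0,0,0],[0,-0.01,-0.045,0,0,0,0],[0,0,0,0.14,0,0,0],[0,0,0,0.14,0,0,0],[0,0,0,0.08,0,0,0],[0,0,0,0,0,0,0]]]' 35
python3 - <<'E'
from h import *
x,y=hop(.01,.063-.025); plan(x,y,.122,HY+np.pi/2,exact=True)
E
```

```text
t: 27.15
tool_pos: [0.6505, -0.1352, 0.2512]
orientation: [-0.92, 1.358, 0.919]
force: [0.5, -0.5, -0.9]
opening: 0.0134
 turn [-0.008  0.007  0.006] shift after turn [129.2   7.8  -1.1] before [129.2   8.6  -2.1] q6 -1.4 t 27.1 pos [ 0.6505 -0.1352  0.2512] op 0.0134 F [ 0.5 -0.5 -0.9]
```

```bash
python3 -m inch '[[[0.015,0.008,-0.002,0,0,0,0],[0,0,0,0,0,0,0],[0.035,0,0,0,0,0,0],[0.035,0,0,0,0,0,0],[0.03,0,0,0,0,0,0],[0.008,0.001,0,0,0,0,0],[0,0,0,0,0,0,0]]]' 35
python3 - <<'E'
from h import *
x,y=hop(.01,.063-.025); plan(x,y,.122,HY+np.pi/2,exact=True)
E
```

```text
t: 27.85
tool_pos: [0.6456, -0.1325, 0.1302]
orientation: [-0.936, 1.347, 0.926]
force: [-0.1, 0.6, -0.1]
opening: 0.0134
 turn [0.009 0.008 0.013] shift after turn [ 8.2  2.3 -1.8] before [ 8.2  2.4 -1.9] q6 -1.4 t 27.9 pos [ 0.6456 -0.1325  0.1302] op 0.0134 F [-0.1  0.6 -0.1]
```

Release, then head for D (0.476, 0.195), jaw yaw about 1.82.

```bash
python3 -m inch '[[[0.007,0.002,-0.001,0,0,0,0],[0,0,0,0,0,0,0.3],[0,0,0,0,0,0,0.3],[0,0,0,0,0,0,0.3],[0,0,0,0,0,0,0.3],[-0.04,0,0,0,0,0,0.3],[-0.05,0,0,0,0,0,0.3],[-0.05,0,0,0,0,0,0.3],[0,0,0,-0.15,0,0,0.5],[0,0,0,-0.15,0,0,0.5],[0,0,0,-0.15,0,0,0.5],[0,0,0,-0.15,0,0,0.5]]]' 35
python3 - <<'E'
from h import *
plan(.486,.197,.25,1.82,exact=True)
E
```

```text
t: 29.05
tool_pos: [0.6446, -0.1341, 0.2813]
orientation: [-1.4, 1.069, 1.356]
force: [0.8, 0.4, -0.5]
opening: 0.0463
 turn [-0.012 -0.009  0.029] shift after turn [ 31.3  72.  359.9] before [ 25.8  77.  359.3] q6 -1.43 t 29.1 pos [ 0.6446 -0.1341  0.2813] op 0.0463 F [ 0.8  0.4 -0.5]
```

```bash
python3 -m inch '[[[0,0.01,0.047,0,0,0.01,0.5],[0,0.01,0.047,0,0,0.01,0.5],[0,0.01,0.047,0,0,0.01,0.5],[0,0.01,0.047,0,0,0,0.5],[0,0.01,0.047,0,0,0,0.5],[0,0.01,0.047,0,0,0,0.5],[0.02,0.01,0.047,0,0,0,0.5],[0.04,0.01,0.045,0,0,0,0.5],[0.04,0.005,0,0,0,0,0.5],[0.04,0,0,0,0,0,0.5],[0.035,0,0,0,0,0,0.5],[0,0,0,0,0,0,0.5]]]' 35
python3 - <<'E'
from h import *
c=cam('wrist','w7')
plan(.476,.195,.029,1.82,exact=True)
for th in(45,60,75): print(th); rs=ribs(c,th)
E
```

```text
t: 30.25
tool_pos: [0.4758, 0.2101, 0.1135]
orientation: [-1.402, 1.073, 1.369]
force: [0.1, 0.0, 0.5]
opening: 0.0468
 turn [-0.004 -0.009  0.022] shift after turn [ 87.5   5.2 -14.7] before [ 87.4   7.1 -13.9] q6 -1.43 t 30.3 pos [0.4774 0.2105 0.1165] op 0.0464 F [-0.  -0.4  0.3]
45
rib [214.  249.2] [0.5299 0.182 ] size [ 9. 43.] jaw yaw 1.472
rib [297.3 248.2] [0.5093 0.2592] size [10. 43.] jaw yaw -0.975
rib [239. 200.] [0.4762 0.1942] size [13. 30.] jaw yaw -1.323
60
rib [239.5 200. ] [0.4761 0.1947] size [13. 32.] jaw yaw -1.323
75
rib [239.5 200.5] [0.4766 0.1948] size [15. 33.] jaw yaw -1.323
```

```bash
python3 -m inch '[[[0.01,0.006,-0.014,0,0,0.022,0.5],[0.03,0.004,0,0,0,0,0.5],[0.025,0.003,0,0,0,0,0.5],[0,0,0,0,0,0,0.5]]]' 35
python3 -c "
from h import *
plan(.476,.195,.029,1.82,exact=True)"
```

```text
t: 30.7
tool_pos: [0.476, 0.1916, 0.0596]
orientation: [-1.399, 1.079, 1.373]
force: [-0.6, 0.2, 0.3]
opening: 0.0462
 turn [-0.005 -0.009  0.012] shift after turn [30.6 -0.8  3.3] before [30.6 -0.4  3.6] q6 -1.43 t 30.7 pos [0.476  0.1916 0.0596] op 0.0462 F [-0.6  0.2  0.3]
```

```bash
python3 -m inch '[[[0.013,0.002,0.003,0,0,0.01,0.5],[0.013,0.003,0,0,0,0,0.5],[0.006,0.002,0,0,0,0,0.5],[0,0,0,0,0,0,0.5]]]' 35
python3 -c "
from h import *
plan(.476,.195,.029,1.82,exact=True)"
```

```text
t: 31.1
tool_pos: [0.4732, 0.1924, 0.0311]
orientation: [-1.396, 1.083, 1.375]
force: [0.1, 0.4, -0.3]
opening: 0.0468
 turn [-0.006 -0.009  0.009] shift after turn [ 2.1 -3.4  1.8] before [ 2.1 -3.4  1.9] q6 -1.43 t 31.1 pos [0.4732 0.1924 0.0311] op 0.0468 F [ 0.1  0.4 -0.3]
```

```bash
python3 -m inch '[[[0.002,-0.003,0.001,0,0,0,0],[0,0,0,0,0,0,0],[0,0,0,0,0,0,0],[0,0,0,0,0,0,0],[0,0,0,0,0,0,0],[0,0,0,0,0,0,0],[0,0,0,0,0,0,0],[-0.05,0,0,0,0,0,0],[-0.05,0,0,0,0,0,0],[-0.05,0,0,0,0,0,0],[-0.05,0,0,0,0,0,0]]]' 35
python3 - <<'E'
from h import *
x,y=hop(-.01,.063+.025); print(x,y); plan(x,y,.235,HY+np.pi/2,exact=True)
E
```

```text
t: 32.2
tool_pos: [0.4679, 0.1939, 0.2254]
orientation: [-1.391, 1.1, 1.388]
force: [1.3, -0.2, -0.6]
opening: 0.0139
0.6426834449725423 -0.07952176955969956
 turn [ 0.621 -0.013 -0.007] shift after turn [  -9.6 -263.3 -189.6] before [  -7.7 -103.6 -307.6] q6 -1.32 t 32.2 pos [0.4679 0.1939 0.2254] op 0.0139 F [ 1.3 -0.2 -0.6]
```

```bash
python3 -m inch '[[[-0.006,-0.0165,-0.049,0,0,0,0],[-0.004,-0.0165,-0.049,0,0,0,0],[-0.003,-0.0165,-0.049,0,0,0,0],[0,-0.0165,-0.049,0,0,0,0],[0,-0.0165,-0.049,0,0,0,0],[0,-0.0165,-0.049,0,0,0,0],[0,-0.006,-0.015,0,0,0,0],[0,0,0,0.15,0,0,0],[0,0,0,0.15,0,0,0],[0,0,0,0.15,0,0,0],[0,0,0,0.15,0,0,0],[0,0,0,0.02,0,0,0],[0,0,0,0,0,0,0]]]' 35
python3 - <<'E'
from h import *
x,y=hop(-.01,.063+.025); plan(x,y,.122,HY+np.pi/2,exact=True)
E
```

```text
t: 33.5
tool_pos: [0.6463, -0.0774, 0.2504]
orientation: [-0.94, 1.361, 0.922]
force: [-0.0, -0.1, -1.9]
opening: 0.0136
 turn [ 0.006 -0.004  0.01 ] shift after turn [128.4   2.6  -3.3] before [128.4   3.9  -2.7] q6 -1.32 t 33.5 pos [ 0.6463 -0.0774  0.2504] op 0.0136 F [-0.  -0.1 -1.9]
```

```bash
python3 -m inch '[[[0.015,0.003,-0.003,0,0,0,0],[0,0,0,0,0,0,0],[0.035,0,0,0,0,0,0],[0.035,0,0,0,0,0,0],[0.03,0,0,0,0,0,0],[0.009,0.001,0,0,0,0,0],[0,0,0,0,0,0,0]]]' 35
python3 - <<'E'
from h import *
x,y=hop(-.01,.063+.025); plan(x,y,.122,HY+np.pi/2,exact=True)
E
```

```text
t: 34.2
tool_pos: [0.6452, -0.0793, 0.1282]
orientation: [-0.958, 1.349, 0.933]
force: [-0.7, -0.3, -0.4]
opening: 0.0134
 turn [ 0.026 -0.003  0.016] shift after turn [ 6.2  2.3 -1.1] before [ 6.2  2.4 -1. ] q6 -1.32 t 34.2 pos [ 0.6452 -0.0793  0.1282] op 0.0134 F [-0.7 -0.3 -0.4]
```

```bash
python3 -m inch '[[[0.006,0.002,-0.001,0,0,0,0],[0,0,0,0,0,0,0.3],[0,0,0,0,0,0,0.3],[0,0,0,0,0,0,0.3],[0,0,0,0,0,0,0.3],[-0.04,0,0,0,0,0,0.3],[-0.05,0,0,0,0,0,0.3],[-0.05,0,0,0,0,0,0.3],[0,0,0,-0.14,0,0,0.5],[0,0,0,-0.15,0,0,0.5],[0,0,0,-0.15,0,0,0.5],[0,0,0,-0.15,0,0,0.5],[0,0,0,-0.15,0,0,0.5],[0,0,0,-0.15,0,0,0.5],[0,0,0,-0.15,0,0,0.5],[0,0,0,-0.15,0,0,0.5],[0,0,0,-0.15,0,0,0.5],[0,0,0,0,0,0,0.5]]]' 35
python3 - <<'E'
from h import *
plan(.581,.336,.25,2.52,exact=True)
c=cam('wrist'); ribs(c,60)
E
```

```text
t: 36.0
tool_pos: [0.6492, -0.0534, 0.284]
orientation: [-1.914, 0.634, 1.827]
force: [-0.4, -0.7, 0.2]
opening: 0.0464
 turn [-0.006 -0.05  -0.013] shift after turn [  34.  -276.8  282.2] before [  16.2 -275.3  285.2] q6 -2.0 t 36.0 pos [ 0.6492 -0.0534  0.284 ] op 0.0464 F [-0.4 -0.7  0.2]
rib [500.2 294.5] [0.449  0.3276] size [22. 42.] jaw yaw 1.483
```

```bash
python3 -m inch '[[[0,-0.039,0.04,0,-0.025,0,0.5],[0,-0.039,0.04,0,-0.025,0,0.5],[0,-0.039,0.04,0,0,0,0.5],[0,-0.039,0.04,0,0,0,0.5],[0,-0.039,0.04,0,0,0,0.5],[0.02,-0.039,0.04,0,0,0,0.5],[0.04,-0.039,0.04,0,0,0,0.5],[0.04,0,0,0,0,0,0.5],[0.04,0,0,0,0,0,0.5],[0.035,0,0,0,0,0,0.5],[0,0,0,0,0,0,0.5]]]' 35
python3 - <<'E'
from h import *
c=cam('wrist','w8')
plan(.571,.326,.029,2.52,exact=True)
for th in(45,60,75): print(th); rs=ribs(c,th)
E
```

```text
t: 37.15
tool_pos: [0.595, 0.2856, 0.1175]
orientation: [-1.862, 0.62, 1.85]
force: [-0.5, -0.7, -1.2]
opening: 0.0465
 turn [-0.018 -0.01   0.   ] shift after turn [ 91.9 -17.5  44. ] before [ 91.5 -16.7  45.2] q6 -2.0 t 37.2 pos [0.5966 0.2861 0.1209] op 0.0466 F [ 0.6  0.3 -0.3]
45
rib [296.4 248.6] [0.5904 0.3447] size [10. 43.] jaw yaw -0.238
60
rib [214.8 249.2] [0.6545 0.2981] size [10. 44.] jaw yaw -1.05
75
```

```bash
python3 -m inch '[[[0,-0.03,0.045,-0.01,0,0,0.5],[0,0,0,0,0,0,0.5],[0,0,0,0,0,0,0.5]]]' 35
python3 - <<'E'
from h import *
c=cam('wrist','w8'); cv2.imwrite('pics/w8v.png',cv2.convertScaleAbs(c['frame'],alpha=1.6))
plan(.571,.326,.029,2.52,exact=True)
for th in(45,60,75): print(th); rs=ribs(c,th)
E
```

```text
t: 37.5
tool_pos: [0.5841, 0.3344, 0.1293]
orientation: [-1.873, 0.605, 1.842]
force: [1.0, -0.6, 0.2]
opening: 0.0464
 turn [-0.012 -0.014  0.009] shift after turn [100.8  15.    5.6] before [100.5  16.    6.8] q6 -2.0 t 37.5 pos [0.5842 0.3349 0.1298] op 0.0467 F [0.5 0.9 0.8]
45
60
rib [213.  248.1] [0.6508 0.3493] size [12. 46.] jaw yaw -0.891
rib [264.5 185. ] [0.5697 0.3269] size [12. 29.] jaw yaw -0.631
75
rib [264.5 185. ] [0.5697 0.3269] size [14. 31.] jaw yaw -0.631
```

View pics/w8v.png

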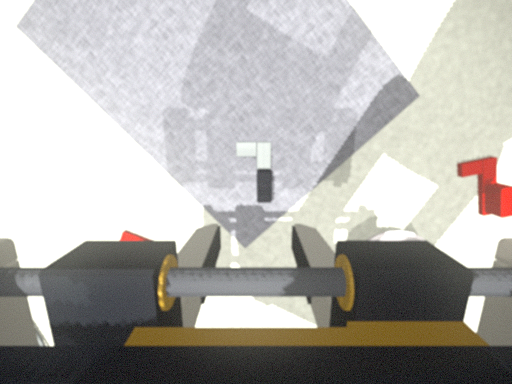

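One clip left, A at (264,185), left-hand; the mat is otherwise clear. Descending.

```bash
python3 -m inch '[[[0.02,0.016,0.006,0,-0.01,0.01,0.5],[0.03,0.003,0,0,0,0,0.5],[0.025,0.002,0,0,0,0,0.5],[0,0,0,0,0,0,0.5]]]' 35
python3 -c "
from h import *
plan(.5697,.3265,.029,2.515,exact=True)"
```

```text
t: 37.95
tool_pos: [0.5742, 0.3208, 0.0629]
orientation: [-1.867, 0.603, 1.84]
force: [0.5, -1.6, 0.2]
opening: 0.0461
 turn [-0.01  -0.011  0.012] shift after turn [33.9 -2.   7. ] before [33.9 -1.5  7.3] q6 -1.99 t 38.0 pos [0.5742 0.3208 0.0629] op 0.0461 F [ 0.5 -1.6  0.2]
```

```bash
python3 -m inch '[[[0.014,-0.001,0.007,0,-0.01,0.01,0.5],[0.014,0.002,0.001,0,0,0,0.5],[0.006,0.001,0.001,0,0,0,0.5],[0,0,0,0,0,0,0.5]]]' 35
python3 -c "
from h import *
plan(.5697,.3265,.029,2.515,exact=True)"
```

```text
t: 38.35
tool_pos: [0.5693, 0.3253, 0.0321]
orientation: [-1.858, 0.606, 1.848]
force: [0.7, 1.1, -0.0]
opening: 0.0464
 turn [-0.012 -0.003  0.007] shift after turn [ 3.1 -1.2  0.4] before [ 3.2 -1.1  0.4] q6 -1.99 t 38.4 pos [0.5693 0.3253 0.0321] op 0.0464 F [ 0.7  1.1 -0. ]
```

```bash
python3 -m inch '[[[0.003,-0.001,0,0,0,0,0],[0,0,0,0,0,0,0],[0,0,0,0,0,0,0],[0,0,0,0,0,0,0],[0,0,0,0,0,0,0],[0,0,0,0,0,0,0],[0,0,0,0,0,0,0],[-0.05,0,0,0,0,0,0],[-0.05,0,0,0,0,0,0],[-0.05,0,0,0,0,0,0],[-0.05,0,0,0,0,0,0]]]' 35
python3 - <<'E'
from h import *
x,y=hop(.01,.063); print(x,y); plan(x,y,.24,HY+np.pi/2,exact=True)
E
```

```text
t: 39.45
tool_pos: [0.5632, 0.323, 0.2239]
orientation: [-1.849, 0.621, 1.867]
force: [1.4, 0.4, 0.0]
opening: 0.014
0.6520449773579008 -0.1101381330177898
 turn [ 1.311e+00 -1.000e-03 -1.300e-02] shift after turn [ -16.1 -242.4 -369.7] before [ -15.3  295.1 -329.2] q6 -1.36 t 39.5 pos [0.5632 0.323  0.2239] op 0.014 F [1.4 0.4 0. ]
```

```bash
python3 -m inch '[[[-0.008,0.039,-0.0435,0,0,0,0],[-0.006,0.039,-0.0435,0,0,0,0],[-0.003,0.039,-0.0435,0,0,0,0],[0,0.039,-0.0435,0,0,0,0],[0,0.039,-0.0435,0,0,0,0],[0,0.039,-0.0435,0,0,0,0],[0,0.039,-0.0435,0,0,0,0],[0,0.025,-0.028,0,0,0,0],[0,0,0,0.15,0,0,0],[0,0,0,0.15,0,0,0],[0,0,0,0.15,0,0,0],[0,0,0,0.15,0,0,0],[0,0,0,0.15,0,0,0],[0,0,0,0.15,0,0,0],[0,0,0,0.15,0,0,0],[0,0,0,0.15,0,0,0],[0,0,0,0.11,0,0,0],[0,0,0,0,0,0,0]]]' 35
python3 - <<'E'
from h import *
x,y=hop(.01,.063); plan(x,y,.145,HY+np.pi/2,exact=True)
c=cam('wrist'); cv2.imwrite('pics/w9.png',cv2.convertScaleAbs(c['frame'],alpha=1.5))
E
```

```text
t: 41.25
tool_pos: [0.6474, -0.0603, 0.2497]
orientation: [-0.922, 1.366, 0.91]
force: [0.1, -0.5, -0.8]
opening: 0.0135
 turn [-0.013 -0.001  0.008] shift after turn [104.7 -22.7 -44.6] before [104.9 -22.4 -44.2] q6 -1.36 t 41.2 pos [ 0.6474 -0.0603  0.2497] op 0.0135 F [ 0.1 -0.5 -0.8]
```

View pics/w9.png

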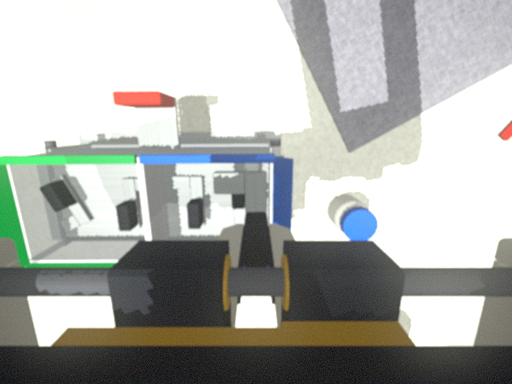

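Right chamber holds its two clips (one upright at (127,215), one tipped at (60,193)); left holds two at (196,213) and (238,200). I'll drop A in the middle from just above the ribs.

```bash
python3 -m inch '[[[0.015,-0.022,-0.044,-0.013,0,0,0],[0,0,-0.002,0,0,0,0],[0.035,0,0,0,0,0,0],[0.03,0,0,0,0,0,0],[0.012,0,0,0,0,0,0],[0,0,0,0,0,0,0]]]' 35
python3 - <<'E'
from h import *
x,y=hop(.01,.063); plan(x,y,.143,HY+np.pi/2,exact=True)
E
```

```text
t: 41.9
tool_pos: [0.6523, -0.1117, 0.1579]
orientation: [-0.952, 1.35, 0.935]
force: [-0.1, 0.9, -0.3]
opening: 0.0137
 turn [ 0.024 -0.001  0.012] shift after turn [14.9  0.8  1.4] before [14.9  0.9  1.4] q6 -1.36 t 41.9 pos [ 0.6523 -0.1117  0.1579] op 0.0137 F [-0.1  0.9 -0.3]
```

```bash
python3 -m inch '[[[0.013,0,0.001,0,0,0,0],[0,0,0,0,0,0,0],[0,0,0,0,0,0,0.3],[0,0,0,0,0,0,0.3],[0,0,0,0,0,0,0.3],[0,0,0,0,0,0,0.3],[-0.04,0,0,0,0,0,0.3],[-0.05,0,0,0,0,0,0.3],[-0.04,0,0,0,0,0,0.5],[0,-0.03,0.03,0,0,0,0.5],[0,0,0.02,0,0,0,0.5],[0,0,0,0,0,0,0.5]]]' 35
python3 - <<'E'
from h import *
c=cam('wrist'); cv2.imwrite('pics/w10.png',cv2.convertScaleAbs(c['frame'],alpha=1.5))
x,y=hop(-.105,0); print(x,y); plan(x,y,.24,HY,exact=True)
E
```

```text
t: 43.1
tool_pos: [0.6994, -0.0727, 0.2869]
orientation: [-0.957, 1.343, 0.931]
force: [0.2, -0.3, -0.3]
opening: 0.0458
0.521912515037327 -0.1262484480483675
 turn [1.596 0.014 0.015] shift after turn [  45.9 -114.  -144.9] before [  43.2  148.5 -110.3] q6 0.14 t 43.1 pos [ 0.6987 -0.0738  0.2859] op 0.0465 F [-0.2  0.2 -0.5]
```

View pics/w10.png

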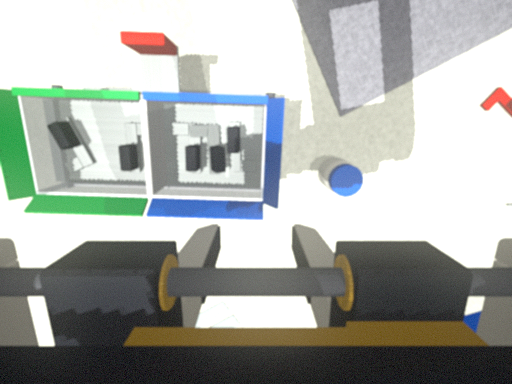

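All five loaded: three left ribs at (193,158), (217,158), (234,138); right ones at (128,157) and (64,135). Off to the gate tab.

```bash
python3 -m inch '[[[0.005,0.039,-0.029,0,0,0,0.4],[0.005,0.039,-0.029,0,0,0,0.4],[0.005,0.039,-0.029,0,0,0,0.4],[0.005,0.037,-0.027,0,0,0,0.4],[0,0,0,0.145,0,0,0.4],[0,0,0,0.145,0,0,0.4],[0,0,0,0.145,0,0,0.4],[0,0,0,0.145,0,0,0.4],[0,0,0,0.145,0,0,0.4],[0,0,0,0.145,0,0,0.4],[0,0,0,0.145,0,0,0.4],[0,0,0,0.145,0,0,0.4],[0,0,0,0.145,0,0,0.4],[0,0,0,0.145,0,0,0.4],[0,0,0,0.145,0,0,0.4],[0,0,0,0,0,0,0.4]]]' 40
python3 - <<'E'
from h import *
x,y=hop(-.105,0); print(x,y); plan(x,y,.118,HY,exact=True)
E
```

```text
t: 44.75
tool_pos: [0.4861, -0.1353, 0.2448]
orientation: [0.33, 1.551, -0.345]
force: [0.6, -0.0, -1.1]
opening: 0.0372
0.521912515037327 -0.1262484480483675
 turn [-0.052 -0.005  0.01 ] shift after turn [126.8  21.7  30. ] before [126.4  24.5  29.4] q6 0.14 t 44.8 pos [ 0.4861 -0.1353  0.2448] op 0.0372 F [ 0.6 -0.  -1.1]
```

```bash
python3 -m inch '[[[0,0,0,-0.052,0,0.01,0.4],[0,0.022,0.03,0,0,0,0.4],[0.03,0,0,0,0,0,0.4],[0.03,0,0,0,0,0,0.4],[0,0,0,0,0,0,0.4],[0,0,0,0,0,0,0.4]]]' 40
python3 - <<'E'
from h import *
x,y=hop(-.105,0); plan(x,y,.118,HY,exact=True)
E
```

```text
t: 45.35
tool_pos: [0.5185, -0.1275, 0.1827]
orientation: [0.276, 1.559, -0.277]
force: [0.2, -0.3, 0.3]
opening: 0.0373
 turn [ 0.026 -0.006  0.002] shift after turn [64.7  2.4  2.7] before [64.7  2.5  3.2] q6 0.14 t 45.4 pos [ 0.5185 -0.1275  0.1827] op 0.0373 F [ 0.2 -0.3  0.3]
```

```bash
python3 -m inch '[[[0.02,0.002,0.002,0.026,0,0,0.4],[0.02,0,0,0,0,0,0.4],[0.018,0,-0.001,0,0,0,0.4],[0,0,0,0,0,0,0.4]]]' 40
python3 - <<'E'
from h import *
x,y=hop(-.105,0); plan(x,y,.118,HY,exact=True)
E
```

```text
t: 45.75
tool_pos: [0.5221, -0.128, 0.1309]
orientation: [0.29, 1.548, -0.294]
force: [-0.4, -1.2, -1.1]
opening: 0.0375
 turn [0.006 0.003 0.002] shift after turn [12.9  1.6 -0.8] before [12.9  1.6 -0.8] q6 0.14 t 45.8 pos [ 0.5221 -0.128   0.1309] op 0.0375 F [-0.4 -1.2 -1.1]
```

Grip and start drawing (pull along -tool z, about 107 mm to go).

```bash
python3 -m inch '[[[0.012,0.001,-0.001,0,0,0,0.4],[0,0,0,0,0,0,0],[0,0,0,0,0,0,0],[0,0,0,0,0,0,0],[0,0,0,0,0,0,0],[0,0,0,0,0,0,0],[0,0,0,0,0,0,0],[0,0,-0.01,0,0,0,0],[0,0,-0.015,0,0,0,0],[0,0,-0.015,0,0,0,0],[0,0,-0.015,0,0,0,0]]]' 55
python3 - <<'E'
from h import *
x,y=hop(-.105-.107,0); plan(x,y,.118,HY,exact=True)
E
```

```text
t: 46.85
tool_pos: [0.4721, -0.107, 0.1229]
orientation: [0.29, 1.542, -0.292]
force: [6.9, 0.2, -5.2]
opening: 0.0118
 turn [ 0.006  0.01  -0.   ] shift after turn [  4.9   0.5 -53.6] before [  4.4   0.9 -53.6] q6 0.18 t 46.9 pos [ 0.4721 -0.107   0.1229] op 0.0118 F [ 6.9  0.2 -5.2]
```

```bash
python3 -m inch '[[[0,0,-0.015,0,0,0,0],[0,0,-0.015,0,0,0,0],[0,0,-0.013,0,0,0,0],[0,0,-0.008,0,0,0,0]]]' 55
python3 -m inch '[[[0,0,-0.006,0,0,0,0],[0,0,-0.006,0,0,0,0],[0,0,-0.006,0,0,0,0]]]' 55
python3 -m inch '[[[0,0,-0.006,0,0,0,0],[0,0,-0.006,0,0,0,0],[0,0,-0.006,0,0,0,0]]]' 55
```

```text
t: 47.25
tool_pos: [0.4253, -0.0881, 0.1229]
orientation: [0.29, 1.534, -0.292]
force: [4.9, -0.8, -5.2]
opening: 0.0116
t: 47.55
tool_pos: [0.4208, -0.0864, 0.1232]
orientation: [0.285, 1.499, -0.295]
force: [46.3, -15.0, -43.7]
opening: 0.0122
t: 47.85
tool_pos: [0.4206, -0.0864, 0.1235]
orientation: [0.28, 1.454, -0.3]
force: [47.1, -14.6, -42.4]
opening: 0.0135
```

End stop reached (travel about 108 mm, force 65 N, no further motion). Check that all clips dropped.

```bash
python3 -m inch '[[[0,0,0.003,0,0.05,0,0],[0,0,0,0,0,0,0],[0,0,0,0,0,0,0]]]' 55
python3 - <<'E'
from h import *
t=cam('top'); s=cam('scene')
a=cv2.resize(t['frame'][115:215,255:385],(520,400),interpolation=cv2.INTER_CUBIC); b=cv2.resize(s['frame'][190:275,135:265],(612,400)[:2],interpolation=cv2.INTER_CUBIC)
cv2.imwrite('pics/chk.png',cv2.convertScaleAbs(cv2.resize(np.hstack([a,b]),(800,283)),alpha=1.8))
E
```

```text
t: 48.15
tool_pos: [0.4234, -0.0875, 0.1233]
orientation: [0.29, 1.504, -0.295]
force: [0.9, 0.1, -1.8]
opening: 0.0125
```

View pics/chk.png

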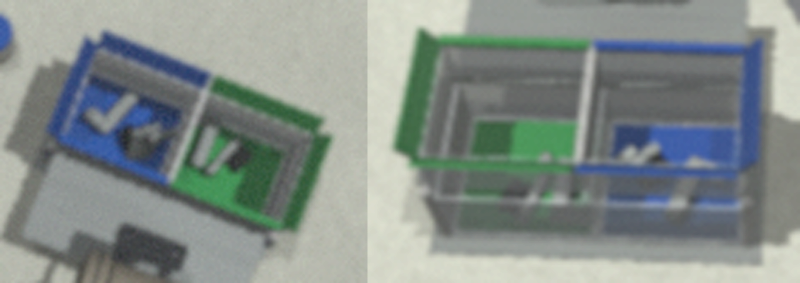

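Both chambers are empty, with clips on the blue floor (105,115), (145,135) and green floor (205,145), (225,155). Push the gate home.

```bash
python3 -m inch '[[[0,0,0.01,0,0.05,0,0],[0,0,0.015,0,0,0,0],[0,0,0.015,0,0,0,0],[0,0,0.015,0,0,0,0],[0,0,0.015,0,0,0,0],[0,0,0.012,0,0,0,0],[0,0,0.008,0,0,0,0]]]' 55
python3 -c "
from h import *
x,y=hop(-.105,0); plan(x,y,.12,HY,exact=True)"
```

```text
t: 48.95
tool_pos: [0.5041, -0.12, 0.1235]
orientation: [0.296, 1.558, -0.29]
force: [-4.4, 1.2, -0.2]
opening: 0.0117
 turn [ 0.004 -0.008 -0.002] shift after turn [ 3.5  0.8 18.8] before [ 3.3  0.7 18.9] q6 0.14 t 49.0 pos [ 0.5041 -0.12    0.1235] op 0.0117 F [-4.4  1.2 -0.2]
```

```bash
python3 -m inch '[[[0,0,0.01,0,0,0,0],[0,0,0.007,0,0,0,0],[0,0,0.006,0,0,0,0],[0,0,0.006,0,0,0,0]]]' 55
python3 -m inch '[[[0,0,0.006,0,0,0,0],[0,0,0.006,0,0,0,0],[0,0,0.006,0,0,0,0]]]' 55
```

```text
t: 49.35
tool_pos: [0.5207, -0.1267, 0.1231]
orientation: [0.299, 1.586, -0.288]
force: [-41.5, 13.4, 29.8]
opening: 0.012
t: 49.65
tool_pos: [0.5208, -0.1267, 0.1229]
orientation: [0.303, 1.627, -0.283]
force: [-36.2, 13.1, 23.7]
opening: 0.0131
```

```bash
python3 -m inch '[[[0,0,0.002,0,0,0,0.4],[0,0,0,0,0,0,0.4],[0,0,0,0,0,0,0.4],[0,0,0,0,-0.05,0,0.4],[0,0,0,0,0,0,0.4]]]'
python3 -c "
from h import *
x,y=hop(-.105,0); plan(x,y,.12,HY,exact=True)"
```

```text
t: 50.15
tool_pos: [0.5239, -0.1277, 0.1251]
orientation: [0.292, 1.573, -0.288]
force: [-0.1, -1.2, -0.2]
opening: 0.0369
 turn [ 0.01  -0.022  0.002] shift after turn [ 5.1  0.6 -2.4] before [ 5.2  0.7 -2.3] q6 0.14 t 50.1 pos [ 0.5239 -0.1277  0.1251] op 0.0369 F [-0.1 -1.2 -0.2]
```

```bash
python3 -m inch '[[[-0.03,0,0,0,0,0,0.4],[-0.05,0,0,0,0,0,0.4],[-0.05,0,0,0,0,0,0.4],[0,0.05,0,0,0,0,0.4],[0,0.05,-0.02,0,0,0,0.4],[0,0.05,-0.02,0,0,0,0.4],[0,0.05,-0.02,0,0,0,0.4],[0,0.05,-0.02,0,0,0,0.4],[0,0.05,0,0,0,0,0.4],[0,0,0,0,0,0,0.4],[0,0,0,0,0,0,0.4]]]'
python3 - <<'E'
from h import *
t=cam('top'); s=cam('scene')
a=cv2.resize(t['frame'][110:250,100:385],(800,393),interpolation=cv2.INTER_CUBIC); b=cv2.resize(s['frame'][150:275,135:400],(424,200),interpolation=cv2.INTER_CUBIC)
o=np.zeros((600,800,3),np.uint8); o[:393]=a; o[400:600,:424]=b
cv2.imwrite('pics/fin.png',cv2.convertScaleAbs(o,alpha=1.7))
hsv=cv2.cvtColor(t['frame'],cv2.COLOR_BGR2HSV); k=cv2.inRange(hsv[190:215,290:330],(0,120,60),(8,255,255))
m=cv2.moments(k,True); u,v=290+m['m10']/m['m00'],190+m['m01']/m['m00']; p=ray(t,u,v,.136)[:2]; d=np.array([np.cos(HY),np.sin(HY)])
print('tab',p,'dist to H along x',(H-p)@d,telemetry.read_state()['t'])
E
```

```text
t: 51.25
tool_pos: [0.5643, 0.1737, 0.2661]
orientation: [0.297, 1.57, -0.29]
force: [0.2, -0.3, -0.1]
opening: 0.0369
tab [ 0.5190767  -0.12467175] dist to H along x 0.10821751382262454 51.35
```

View pics/fin.png

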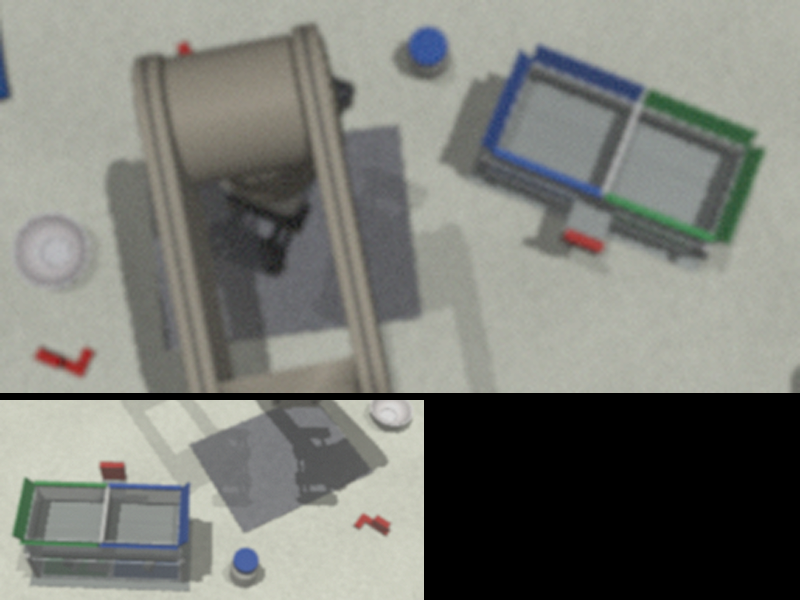

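Final view: gate home with both floors grey, and the mat empty in the scene view. The jars, dish and red look-alikes look undisturbed.

```bash
python3 -c "
from plant import workorder
print(workorder.close_job())"
```

```text
the job is handed in; nothing more can be done
None
```

The job is done and handed in at about 51 s of the 208 s allowed. I pushed the gate home and loaded the five clips that were on the mat, three left-hand into the blue chamber and two right-hand into the green. I then drew the gate to its end stop so they dropped, and pushed it home again.

**Last checks:**
- **Clips:** with the gate drawn, clips lay on the blue and green bin floors and nothing was left in the chambers. I saw this in coarse overhead and side views and did not count the clips one by one in the bins. One right-hand clip had tipped over in its chamber before the drop.
- **Gate:** it travelled about 108 mm out to a hard stop, and on the way back stopped at the same place as the first push, to about 2 mm. The final camera reading put the tab 108 mm from the hopper's centre against a nominal 105. I put that down to camera and colour-blob error, because the push itself met a hard stop at about 45–50 N.
- **Rest of the scene:** the mat is empty. The blue-capped jar, dish and red look-alikes looked undisturbed in the last views; the green-lidded jar was mostly out of that last picture, and I made no move near it.
- **Forces:** the largest wrist force I read was about 65 N, at the drawn-out stop.

I viewed 15 pictures, one over the budget of 14.

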